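# Clamp a blank in the drilling jig

## Task

Get the reddish-brown wooden blank ready for drilling: lift the jig's sprung clip by its red bar until it stays open, slide the blank flat between the side fences until it is fully home against the end stop, then lower the clip onto it by the bar without letting it snap down at any time, and let go. Leave the pale blank and the other things on the bench where they are.

Things in the scene. Friction and masses are not known exactly. Their poses are not given: they have to be found in the camera images.
- blank: The reddish-brown hardwood blank: flat bar 160 x 48 x 16 mm (length x width x thickness), about 90 g, lying flat. Origin at the centre of its underside; x along its length, z up out of its top. Either end may go in first.
- jig_seat (a point): Point on the jig's channel floor, 18 mm above the bench, where the centre of the blank's underside is when the blank is home. x points from the open mouth to the end stop, y to the left, z up. In this frame the side fences (12 mm high, 14 thick) run from x = 0 to +80 mm and leave a channel 51 mm wide; the end stop, 20 mm high, has its face at x = +80 mm.
- jig: Drilling jig, fixed to the bench at any place and yaw. Origin on the bench 18 mm below jig_seat, same axes. Plywood base 18 mm thick, x -95 to +135 mm, y -65 to +65; its top is the channel floor. The fences' mouth flares from x = 0 to about -23 mm, to about 69 mm wide. Behind the stop two blue hinge cheeks, 48 mm above the floor, x +90 to +124, y -27 to +27.
- clip_hinge (a point): Midpoint of the clip's hinge axis, at jig_seat x = +105 mm, y = 0, z = +30 mm; the hinge axis is along its y; same axes as jig_seat.
- clip_bar (a point): Middle of the clip's red round cross-bar: 12 mm diameter, 124 mm long, along the jig's y (its own y). It stands free on both sides of the 22 mm wide steel tongue that carries it: take it beside the tongue, about 38 mm from the middle. Its axis is 130 mm from the hinge and, with the clip fully down, 6 mm higher than the hinge.
- clip (a joint): Clip angle, rad. 0 = fully down, jig empty; grows as the bar is lifted up and back towards the hinge, to a stop at 1.2. Over-centre spring: below about 0.7 it pulls down (2 to 3 N at the bar near 0.1), above about 0.75 it pulls up and stays at 1.2; let go while lowering, it snaps. On a 16 mm blank it rests at about 0.11, its rubber foot (75 mm from the hinge) pressing it.
- pale_blank: Pale blank of the same size as the red one (160 x 48 x 16 mm, light wood), not to be used. Origin at the centre of its underside, x along its length.
- hammer: Hammer, 260 mm long, lying flat. Bystander.
- driver: Screwdriver, 190 mm long, lying flat. Bystander.
- glue: White bottle with red cap, 56 mm across, 160 mm tall, standing. Bystander.
- jar: Amber jar with steel lid, 72 mm across, 90 mm tall, standing. Bystander.
- drill: Teal cordless hand drill lying on its side, about 240 x 195 x 62 mm, battery end to its +y. Bystander.
- sander: Cork sanding block with red underside, 110 x 65 x 26 mm. Bystander.
Mind the look-alikes: they are no part of the job. What is meant by the blank is not yellow, and is the larger of those in its own colour.

How it is judged:
By the outcome, as a careful person would: the job done as asked, in the order asked, and still so for the second after the job is handed in, with the robot touching nothing.
It also fails if it takes over 72 s, if anything falls off the work surface, if the arm or the gripper's body presses on something with over 40 N, if the wrist force passes 120 N, or if a joint passes its speed limit or range.

## Robot

A 6-joint arm with a two-finger parallel gripper is mounted at the origin on the work surface. World frame = base frame: x ahead of the robot, y to its left, z up, the work surface at z = 0. Lengths are in mm, angles in rad, forces in N, time in s.
With the tool pointing down it reaches from about 325 to 925 mm from the base axis. Payload 3.1 kg.
Tool frame: the origin (TCP) lies on the centre line of the jaws, within the pads' length; the fingertips stand 14 mm ahead of it and the grasp point (between the pads) lies 5 mm behind it; z points along the fingers, x is the direction in which the jaws open and shut, and the axes are right-handed (so a half turn about z gives the same grasp; the last joint's range is limited). The gripper opens to 85 mm and grips with 20 to 120 N. Pads are 22 mm wide; open, the fingers measure 114 mm over their backs; the gripper's body (76 mm by 85 mm) begins 54 mm behind the grasp point. The pads swing forward as they close: fully open they stand 13 mm farther back than shut.
Start: joints at [1.122, 0.217, 1.613, -0, 1.311, -0.112], TCP at [206.525, 589.904, 245.3] pointing down, gripper open.
Joint ranges: [-2.75, 2.75], [-0.78, 2.1], [0.31, 2.55], [-1.13, 4.27], [0.13, 2.63], [-2.58, 2.58]. Speed limits (rad/s): [2.79, 2.79, 3.14, 3.14, 3.14, 3.14].

## Interface

Orientations are given as a unit quaternion [w, x, y, z].
In Python, from bench import readout, cams, finish_job gives the robot as it stands. The module is installed in compiled form; this text tells all that it offers.
- The arm moves only by the shell command python3 -m jog 'ROWS'. ROWS is JSON, a list of rows, each a list of 7 numbers: the turn, a rotation vector about the tool's x, y, z in rad, then the shift along the tool's x, y, z in mm, then the closure, from -1 (fully open) to 1 (shut). In form: [[ax, ay, az, x, y, z, gripper], ...]. A call has exactly 5 rows; each row shifts and turns the pose as measured when the row begins, along the tool's axes as they then stand; what a row does not reach is not made up. A row lasts 1/10 s, in which the tool goes at most 50 mm and 8.59 degrees, less where a joint would pass 70% of its speed; a pose out of reach is approached as far as the arm can. A call with a gripper value outside its range is refused whole. The fingers move at their own pace and stop on an object; the grip force is fixed at half the most. Time passes only in rows, so rows that do not move let the fingers close, or fill a call up. It gives the time, the measured TCP pose, the force and the opening at its end, in the units of the state.
- readout.read_state(): the state, without advancing time (a new reading comes with each control period).
- cams.camera(name): name is "side" or "top"; returns a dict with "pixels" (384x512x3 uint8, blue, green, red), "fx", "fy", "cx", "cy" (pixels), "cam_to_world" (4x4, takes a point from camera to world coordinates). Camera axes: x right, y down, z forward; pixel columns grow to the right and rows downward; lengths in mm; the calibration is good to about 2 mm. A picture is of the moment at which its call begins. There is no depth.
- finish_job(): hands the job in, once; it reports no verdict.
The state is a dict: "time": time; "q": joint angles; "joint_vel": joint speeds; "tau": joint torques, N m; "tcp_pos": TCP position; "ee_rot": TCP orientation; "force": force on the tool from outside, world axes, zero at the start; "torque": the same for the moment, N m; "grip_width": finger opening in mm.
Only numpy, scipy, OpenCV 4.12 (cv2) and the standard library are available. Lean on these libraries where they do the work, as an engineer would, in place of code of your own. Each camera call takes 0.05 s, during which the arm holds its last target.

## Working session

There is one attempt and no reset: what is moved stays moved. The work goes in short steps, Python scripts to look and compute and a shell command to move; the robot and the scene stay as the last step left them, time stands still between calls to the robot, and variables do not carry over. Pictures are saved under pics/ and viewed, and the job is handed in when it is done.

```bash
mkdir -p pics; python3 - <<'E'
from bench import readout,cams
import cv2,numpy as np
s=readout.read_state();print(s)
for n in("side","top"):
    c=cams.camera(n);np.savez("pics/%s0.npz"%n,**c)
    cv2.imwrite(f"pics/{n}0.png",c["pixels"]);print(n,c["fx"],c["fy"],c["cx"],c["cy"],np.round(c["cam_to_world"],3))
E
```

```text
{'time': 0.0, 'q': array([ 1.12178507e+00,  2.17809735e-01,  1.61496736e+00,  3.93257168e-06,
        1.31131578e+00, -1.12213393e-01]), 'joint_vel': array([-0.00176105,  0.0009692 , -0.00076382, -0.00236969, -0.00063247,
       -0.00127682]), 'tau': array([ 8.45224404e-04, -3.96835113e+01, -3.03860378e+01,  1.28276079e-04,
        9.58488003e-03, -1.86879402e-05]), 'tcp_pos': array([206.17514517, 589.15968542, 243.91642813]), 'ee_rot': array([ 6.02914190e-04,  8.15617997e-01,  5.78589423e-01, -1.09511061e-03]), 'force': array([ 0.51208488,  0.1969723 , -0.34198088]), 'torque': array([ 0.0145912 ,  0.05146905, -0.02050303]), 'grip_width': 85.2632894761404}
side 451.84985245557766 451.84985245557766 249.80146986962163 192.61968021599483 [[ 8.800000e-01 -2.810000e-01  3.820000e-01 -8.932600e+01]
 [-4.740000e-01 -5.060000e-01  7.210000e-01 -1.119722e+03]
 [-9.000000e-03 -8.160000e-01 -5.790000e-01  9.680030e+02]
 [ 0.000000e+00  0.000000e+00  0.000000e+00  1.000000e+00]]
top 359.59869450401374 359.59869450401374 251.44568097294118 194.576185403264 [[ 7.00000e-03 -9.94000e-01  1.13000e-01  3.81200e+02]
 [-1.00000e+00 -5.00000e-03  1.80000e-02 -2.42580e+01]
 [-1.70000e-02 -1.13000e-01 -9.93000e-01  1.24869e+03]
 [ 0.00000e+00  0.00000e+00  0.00000e+00  1.00000e+00]]
```

View pics/top0.png

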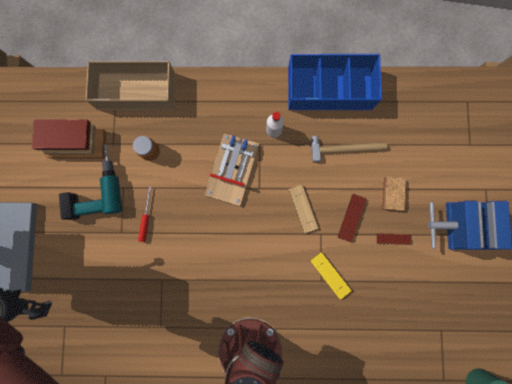

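View pics/side0.png

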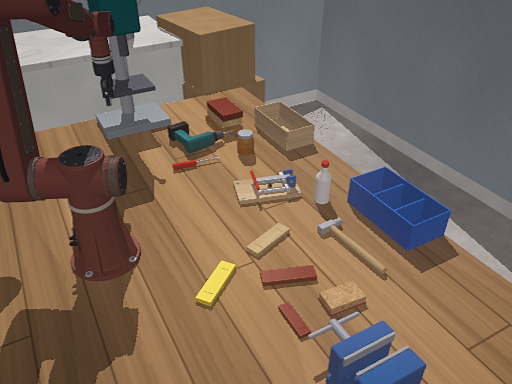

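The top view shows the jig at about (233,170), with its mouth towards (220,195) and the hinge up at (240,145). There are two reddish-brown bars, a larger one at (352,218) and a smaller one at (393,239). The pale blank is at (303,209) and a yellow bar at (331,275). The larger red bar fits the description. I'll confirm it in a crop and measure it.

```bash
cat > h.py <<'E'
import numpy as np,cv2
def load(n,k=0): return dict(np.load(f"pics/{n}{k}.npz"))
def ray(c,u,v):
    d=np.array([(u-c["cx"])/c["fx"],(v-c["cy"])/c["fy"],1.]);M=c["cam_to_world"];return M[:3,3],M[:3,:3]@d
def plane(c,u,v,z):
    o,d=ray(c,u,v);return o+d*(z-o[2])/d[2]
def proj(c,p):
    M=c["cam_to_world"];q=M[:3,:3].T@(np.asarray(p)-M[:3,3]);return np.array([c["fx"]*q[0]/q[2]+c["cx"],c["fy"]*q[1]/q[2]+c["cy"]])
def two(a,pa,b,pb):
    o1,d1=ray(a,*pa);o2,d2=ray(b,*pb);A=np.stack([d1,-d2],1);t=np.linalg.lstsq(A,o2-o1,rcond=None)[0]
    x,y=o1+t[0]*d1,o2+t[1]*d2;return (x+y)/2,np.linalg.norm(x-y)
E
python3 - <<'E'
from h import *
t=load("top");s=load("side")
im=t["pixels"]
for n,(x0,y0,x1,y1) in dict(jig=(195,125,275,210),bl=(285,175,420,255)).items():
    cv2.imwrite(f"pics/c_{n}.png",cv2.resize(im[y0:y1,x0:x1],None,fx=6 if n=="bl" else 7,fy=6 if n=="bl" else 7,interpolation=cv2.INTER_CUBIC)[:600,:810][:, :800])
cv2.imwrite("pics/c_sj.png",cv2.resize(s["pixels"][160:215,225:310],None,fx=9,fy=9,interpolation=cv2.INTER_CUBIC))
for nm,c in(("top",t),("side",s)):
    h=cv2.cvtColor(c["pixels"],cv2.COLOR_BGR2HSV)
    m=(((h[...,0]<8)|(h[...,0]>174))&(h[...,1]>140)&(h[...,2]>50)).astype(np.uint8)
    cs,_=cv2.findContours(m,cv2.RETR_EXTERNAL,cv2.CHAIN_APPROX_NONE)
    for k in cs:
        if cv2.contourArea(k)>25:
            r=cv2.minAreaRect(k);b=cv2.boxPoints(r)
            print(nm,cv2.contourArea(k),np.round(r[0]),np.round(r[1],1))
            if nm=="top":
                w=np.array([plane(c,*p,16)[:2] for p in b]);print(np.round(w).tolist(),np.round(w.mean(0)),np.linalg.norm(w[0]-w[1]),np.linalg.norm(w[1]-w[2]))
E
```

```text
top 260.0 [394. 238.] [ 9. 33.]
[[389.0, -428.0], [390.0, -539.0], [360.0, -538.0], [359.0, -427.0]] [ 374. -483.] 110.9572688179183 30.211372780965924
top 179.0 [143. 228.] [ 8.2 27.4]
[[360.0, 387.0], [453.0, 378.0], [449.0, 350.0], [357.0, 359.0]] [405. 369.] 93.45629963483013 28.55966876875832
top 590.5 [352. 217.] [14.5 45.7]
[[379.0, -294.0], [527.0, -349.0], [511.0, -395.0], [364.0, -340.0]] [ 445. -344.] 157.4701100824133 49.052472509982074
top 77.5 [227. 179.] [34.8  3.6]
[[585.0, 145.0], [598.0, 142.0], [563.0, 25.0], [551.0, 29.0]] [574.  85.] 12.764322484281834 121.39167692417135
top 27.0 [ 78. 142.] [13. 15.]
[[731.0, 640.0], [731.0, 587.0], [684.0, 584.0], [684.0, 637.0]] [707. 612.] 53.68266677910141 47.16551392756302
top 70.5 [ 80. 128.] [17. 13.]
[[786.0, 633.0], [786.0, 586.0], [724.0, 583.0], [723.0, 629.0]] [755. 608.] 46.74575419331549 62.19740162449404
top 39.0 [276. 116.] [7. 6.]
[[816.0, -76.0], [816.0, -97.0], [790.0, -97.0], [790.0, -76.0]] [803. -86.] 21.21016235542827 25.537591486837112
side 75.0 [299. 325.] [23.7 11.6]
side 87.5 [307. 272.] [12.  15.5]
side 39.5 [254. 180.] [20.2  3. ]
side 37.5 [324. 164.] [7. 7.]
side 124.0 [184. 164.] [ 6.5 23.3]
side 497.5 [224. 109.] [36.1 20.3]
```

View pics/c_jig.png

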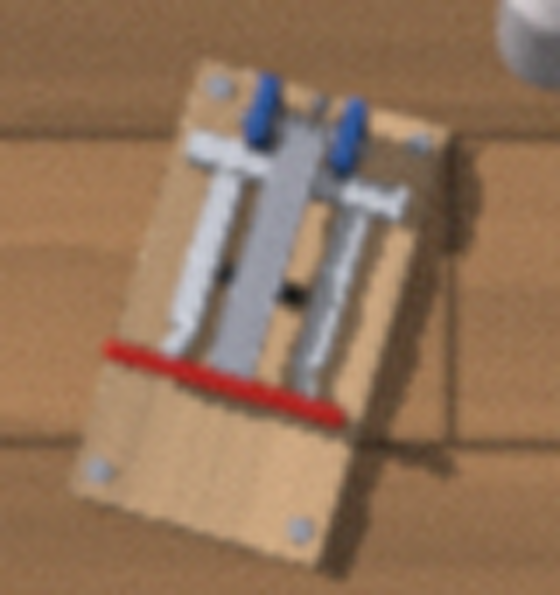

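View pics/c_bl.png

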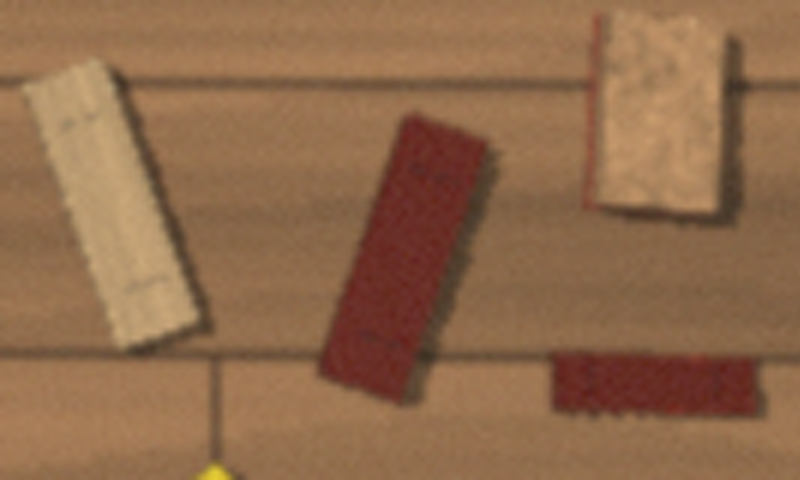

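View pics/c_sj.png

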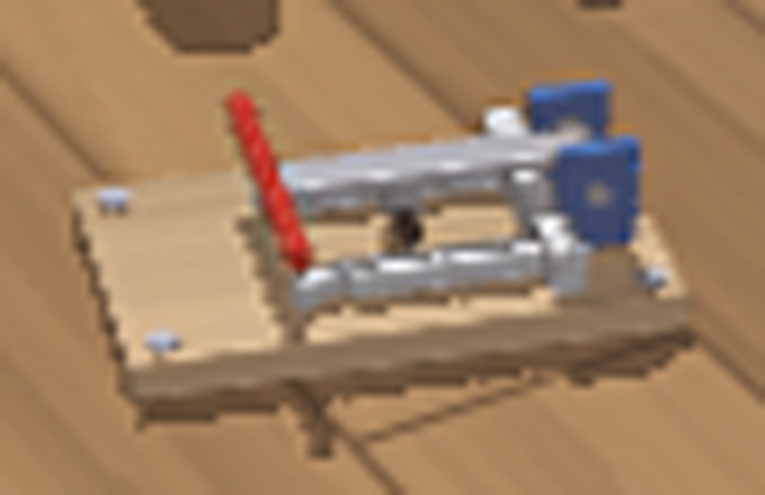

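The crop confirms it: the bar at (352,218) measures about 157x49 mm, while the one at (393,239) is small. Next I'll measure the jig.

```bash
python3 - <<'E'
from h import *
t=load("top");s=load("side")
U=lambda x,y:((x+.5)/7-.5+195,(y+.5)/7-.5+125)
V=lambda x,y:((x+.5)/9-.5+225,(y+.5)/9-.5+160)
cs=[(204,60),(449,130),(320,570),(75,492)]
P=np.array([plane(t,*U(*c),18) for c in cs]);print(np.round(P,1).tolist())
print("sizes",[np.linalg.norm(P[i]-P[(i+1)%4]) for i in range(4)])
x=(P[0]+P[1]-P[2]-P[3]);yaw=np.arctan2(x[1],x[0]);yy=P[0]+P[3]-P[1]-P[2];print("yaw",yaw,np.arctan2(-yy[0],yy[1]))
c=P.mean(0);d=np.array([np.cos(yaw),np.sin(yaw),0]);seat=c-20*d;print("seat",seat,"bar pred",seat+d*(105-130)+[0,0,36])
bt=[(106,349),(342,417)];B=[plane(t,*U(*b),54) for b in bt];print("bar top",np.round(B,1).tolist(),np.linalg.norm(B[0]-B[1]),(B[0]+B[1])/2,np.arctan2(B[0][0]-B[1][0],B[0][1]-B[1][1]))
bs=[(237,98),(300,262)]
for a,b in zip(bt,bs): print("bar2",two(t,U(*a),s,V(*b)))
cc=[(75,192),(128,395),(690,300)]
print("side corners", [np.round(plane(s,*V(*q),18),1).tolist() for q in [(75,192),(128,372),(690,297)]])
# blank corners crop
W=lambda x,y:((x+.5)/6-.5+285,(y+.5)/6-.5+175)
Q=np.array([plane(t,*W(*q),16) for q in [(408,114),(490,143),(405,403),(318,374)]]);print(np.round(Q,1).tolist(),Q.mean(0),[np.linalg.norm(Q[i]-Q[(i+1)%4]) for i in range(4)])
v=Q[0]+Q[1]-Q[2]-Q[3];print("blank yaw",np.arctan2(v[1],v[0]))
h=cv2.cvtColor(s["pixels"],cv2.COLOR_BGR2HSV)
cv2.imwrite("pics/c_sb.png",cv2.resize(s["pixels"][255:295,250:330],None,fx=9,fy=9,interpolation=cv2.INTER_CUBIC))
E
```

```text
[[738.0, 97.4, 18.0], [702.4, -25.9, 18.0], [481.4, 36.3, 18.0], [519.2, 157.6, 18.0]]
sizes [np.float64(128.34229677064513), np.float64(229.6116348704341), np.float64(127.10742556090642), np.float64(226.95704551318934)]
yaw -0.2713945775513373 -0.29197396712646895
seat [590.98673782  71.72975534  18.        ] bar pred [566.90178828  78.43163609  54.        ]
bar top [[584.6, 138.9, 54.0], [552.1, 24.8, 54.0]] 118.63901309819201 [568.32684921  81.81064659  54.        ] 0.27781136918417676
bar2 (array([583.85577621, 138.48122459,  57.30516252]), np.float64(0.38365471159111747))
bar2 (array([551.26989751,  25.07841057,  54.37521823]), np.float64(1.5993612383748543))
side corners [[518.5, 161.6, 18.0], [479.9, 37.6, 18.0], [701.3, -27.1, 18.0]]
[[526.5, -349.1, 16.0], [510.1, -395.3, 16.0], [362.4, -343.4, 16.0], [378.3, -294.9, 16.0]] [ 444.35790165 -345.68778708   16.        ] [np.float64(49.04392965473388), np.float64(156.52041028097264), np.float64(51.076643113784876), np.float64(157.82610120377018)]
blank yaw -0.34432403256195304
```

```bash
ls pics
```

```text
c_bl.png
c_jig.png
c_sb.png
c_sj.png
side0.npz
side0.png
top0.npz
top0.png
```

View pics/c_sb.png

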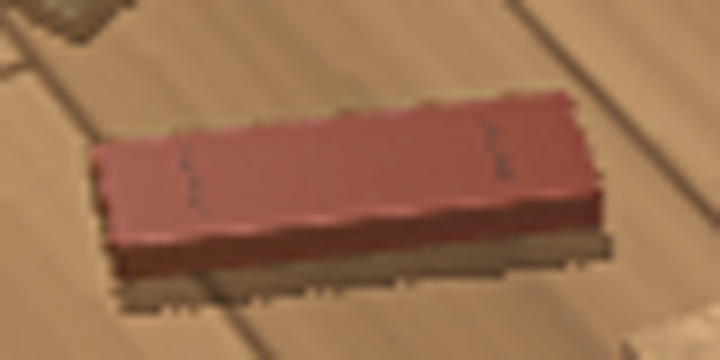

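```bash
python3 -m jog '[[0,0,0.15,0,0,0,-1],[0,0,0.15,0,0,0,-1],[0,0,0.15,0,0,0,-1],[0,0,0.15,0,0,0,-1],[0,0,0.15,0,0,0,-1]]'; python3 -m jog '[[0,0,0.15,0,0,0,-1],[0,0,0.15,0,0,0,-1],[0,0,0.15,0,0,0,-1],[0,0,0.15,0,0,0,-1],[0,0,0.15,0,0,0,-1]]'
cat > to.py <<'E'
# usage: to.py x y z azimuth  -> remaining move in tool axes
import sys,numpy as np
from bench import readout
from scipy.spatial.transform import Rotation as R
s=readout.read_state();w,x,y,z=s["ee_rot"];r=R.from_quat([x,y,z,w])
a=list(map(float,sys.argv[1:]))
print("t %.2f"%s["time"],"tcp",np.round(s["tcp_pos"],1),"F",np.round(s["force"],1),"T",np.round(s["torque"],2),"w %.1f"%s["grip_width"],"q",np.round(s["q"],2))
X=r.as_matrix()[:,0];print("az %.3f"%np.arctan2(X[1],X[0]))
c,n=np.cos(a[3]),np.sin(a[3])
G=R.from_matrix(np.array([[c,n,0],[n,-c,0],[0,0,-1.]]))
print("turn",np.round((r.inv()*G).as_rotvec(),3),"shift",np.round(r.inv().apply(np.array(a[:3])-s["tcp_pos"]),1))
E
python3 to.py 578 117 140 -0.278
```

```text
time: 0.6
tcp_pos: [205.1, 587.0, 239.9]
ee_rot: [0.004, 0.972, 0.237, -0.003]
force: [-0.3, -0.2, 0.7]
grip_width: 85.4
time: 1.1
tcp_pos: [204.0, 584.7, 235.7]
ee_rot: [0.008, 0.991, -0.136, -0.003]
force: [-0.3, 0.0, 0.3]
grip_width: 85.2
t 1.10 tcp [204.  584.7 235.7] F [-0.3  0.   0.3] T [-0.    0.02 -0.01] w 85.2 q [ 1.12  0.22  1.62 -0.    1.31  1.39]
az -0.272
turn [0.016 0.003 0.006] shift [486.2 348.4 100. ]
```

```bash
python3 -m jog '[[0.016,0.003,0.006,40,28,-2,-1],[0,0,0,40,28,-2,-1],[0,0,0,40,28,-2,-1],[0,0,0,40,28,-2,-1],[0,0,0,40,28,-2,-1]]'; python3 -m jog '[[0,0,0,40,28,0,-1],[0,0,0,40,28,0,-1],[0,0,0,40,28,0,-1],[0,0,0,40,28,0,-1],[0,0,0,40,28,0,-1]]';python3 to.py 578 117 140 -0.278
```

```text
time: 1.6
tcp_pos: [356.9, 393.0, 241.9]
ee_rot: [0.001, 0.991, -0.134, -0.002]
force: [1.4, 0.5, 0.4]
grip_width: 85.4
time: 2.1
tcp_pos: [513.8, 198.2, 240.2]
ee_rot: [0.002, 0.991, -0.134, -0.003]
force: [0.3, 2.0, 0.4]
grip_width: 85.4
t 2.10 tcp [513.8 198.2 240.2] F [0.3 2.  0.4] T [ 0.02 -0.03 -0.02] w 85.4 q [ 0.24  0.07  1.79 -0.    1.29  0.51]
az -0.269
turn [0.004 0.005 0.009] shift [ 83.9  60.9 100.1]
```

```bash
python3 -m jog '[[0.004,0.005,0.009,40,28,10,-1],[0,0,0,30,22,25,-1],[0,0,0,14,11,25,-1],[0,0,0,0,0,25,-1],[0,0,0,0,0,10,-1]]';python3 to.py 578 117 80 -0.278
python3 - <<'E'
from bench import cams
import cv2
for n,(x0,y0,x1,y1) in dict(top=(180,110,280,210),side=(200,110,330,220)).items():
    c=cams.camera(n);f=5.5
    cv2.imwrite(f"pics/{n}1.png",cv2.resize(c["pixels"][y0:y1,x0:x1],None,fx=f,fy=f,interpolation=cv2.INTER_CUBIC))
E
```

```text
time: 2.6
tcp_pos: [585.0, 107.2, 144.1]
ee_rot: [-0.0, 0.99, -0.144, 0.004]
force: [-0.2, 0.8, -1.1]
grip_width: 85.0
t 2.60 tcp [585.  107.2 144.1] F [-0.2  0.8 -1.1] T [-0.01  0.05  0.06] w 85.0 q [ 0.06  0.25  1.77 -0.    1.11  0.35]
az -0.288
turn [-0.001 -0.007 -0.01 ] shift [-9.9 -7.3 64. ]
```

View pics/top1.png

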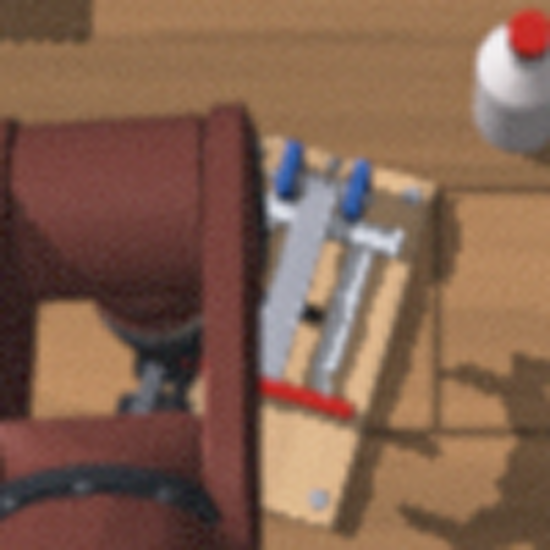

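View pics/side1.png

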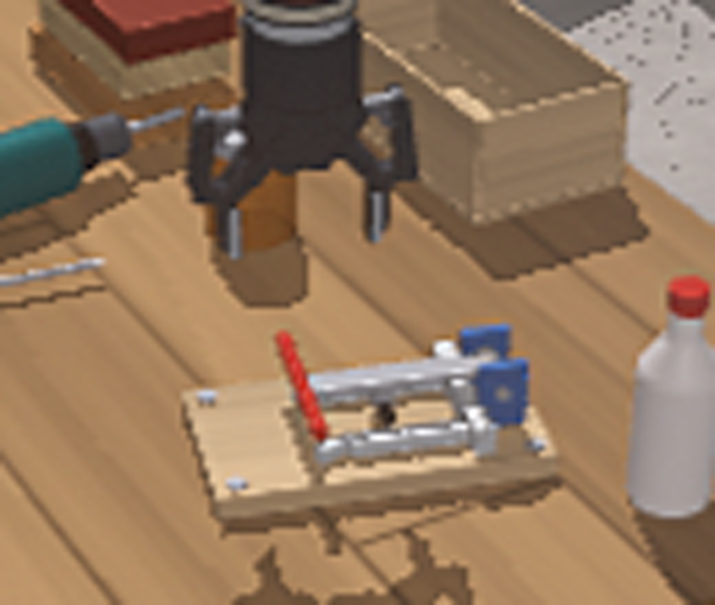

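The side view shows the open fingers at crop (235–380, 240), above the bar's far end at (285,335). The arm overshot by about 10 mm, so I'll correct that and descend more slowly.

```bash
python3 -m jog '[[0,-0.007,-0.01,-10,-7,5,-1],[0,0,0,0,0,15,-1],[0,0,0,0,0,15,-1],[0,0,0,0,0,10,-1],[0,0,0,0,0,0,-1]]';python3 to.py 578 117 49 -0.278
```

```text
time: 3.2
tcp_pos: [578.2, 121.6, 100.6]
ee_rot: [-0.002, 0.991, -0.135, 0.003]
force: [0.6, -0.0, 0.4]
grip_width: 85.8
t 3.20 tcp [578.2 121.6 100.6] F [ 0.6 -0.   0.4] T [0.   0.04 0.01] w 85.8 q [0.09 0.3  1.8  0.   1.03 0.36]
az -0.271
turn [-0.004 -0.006  0.007] shift [ 0.7  4.7 51.6]
```

```bash
python3 -m jog '[[-0.004,-0.006,0.007,0.5,4,15,-1],[0,0,0,0,0,15,-1],[0,0,0,0,0,12,-1],[0,0,0,0,0,5,-1],[0,0,0,0,0,0,-1]]';python3 to.py 578 117 49 -0.278
```

```text
time: 3.7
tcp_pos: [577.7, 117.1, 48.9]
ee_rot: [0.0, 0.99, -0.139, -0.0]
force: [-0.7, -0.0, -0.3]
grip_width: 85.5
t 3.70 tcp [577.7 117.1  48.9] F [-0.7 -0.  -0.3] T [ 0.03 -0.02  0.01] w 85.5 q [ 0.08  0.38  1.81 -0.    0.95  0.36]
az -0.279
turn [ 0.     0.001 -0.001] shift [ 0.4 -0.  -0.1]
```

```bash
python3 -m jog '[[0,0,0,0,0,0,0.5],[0,0,0,0,0,0,0.5],[0,0,0,0,0,-0.5,0.5],[0,0,0,0,0,-0.5,0.6],[0,0,0,0,0,-0.5,0.6]]';python3 to.py 578 117 49 -0.278
python3 - <<'E'
from bench import cams
import cv2
c=cams.camera("side");cv2.imwrite("pics/side2.png",cv2.resize(c["pixels"][130:210,220:310],None,fx=7,fy=7,interpolation=cv2.INTER_CUBIC))
E
```

```text
time: 4.2
tcp_pos: [579.1, 117.2, 52.1]
ee_rot: [-0.0, 0.99, -0.139, 0.001]
force: [-1.0, -0.2, -0.6]
grip_width: 17.3
t 4.20 tcp [579.1 117.2  52.1] F [-1.  -0.2 -0.6] T [ 0.06  0.   -0.01] w 17.3 q [ 0.08  0.38  1.81 -0.    0.95  0.36]
az -0.279
turn [-0.001 -0.002 -0.001] shift [-1.1  0.5  3.1]
```

View pics/side2.png

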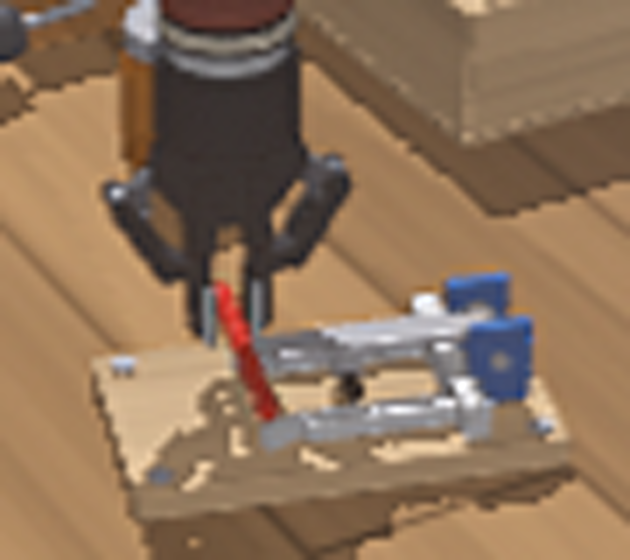

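The bar's far end at crop (220,290) sits between the two pads, at (208,315) and (258,300), and slightly nearer the front one. I'll close on it.

```bash
python3 -m jog '[[0,0,0,-1,0,2.5,0.6],[0,0,0,0,0,0,0.75],[0,0,0,0,0,0,1],[0,0,0,0,0,0,1],[0,0,0,0,0,0,1]]';python3 to.py 578 117 49 -0.278
```

```text
time: 4.75
tcp_pos: [579.0, 117.4, 50.1]
ee_rot: [-0.0, 0.99, -0.139, 0.002]
force: [0.6, 0.0, 0.4]
grip_width: 9.7
t 4.75 tcp [579.  117.4  50.1] F [0.6 0.  0.4] T [ 0.02 -0.03 -0.05] w 9.7 q [ 0.08  0.38  1.81 -0.    0.94  0.36]
az -0.280
turn [-0.001 -0.004 -0.002] shift [-0.9  0.7  1.1]
```

```bash
python3 -m jog '[[0,0,0,0,0,0,1],[0,0,0,0.2,0,-4,1],[0,0,0,0.4,0,-6,1],[0,0,0,0.6,0,-6,1],[0,0,0,0,0,0,1]]';python3 to.py 580 116.5 63 -0.278
```

```text
time: 5.25
tcp_pos: [580.5, 117.0, 65.6]
ee_rot: [-0.001, 0.99, -0.14, 0.003]
force: [0.5, 0.4, -2.2]
grip_width: 10.3
t 5.25 tcp [580.5 117.   65.6] F [ 0.5  0.4 -2.2] T [ 0.02 -0.12 -0.09] w 10.3 q [0.08 0.36 1.81 0.   0.97 0.36]
az -0.280
turn [-0.002 -0.005 -0.002] shift [-0.3  0.6  2.6]
```

```bash
python3 -m jog '[[0,0,0,2,0,-10,1],[0,0,0,3.8,0,-12,1],[0,0,0,5,0,-12,1],[0,0,0,6,0,-10,1],[0,0,0,3,0,-4,1]]';python3 to.py 600 111 115 -0.278
python3 - <<'E'
from bench import cams
import cv2
c=cams.camera("side");cv2.imwrite("pics/side3.png",cv2.resize(c["pixels"][110:210,210:320],None,fx=6,fy=6,interpolation=cv2.INTER_CUBIC))
E
```

```text
time: 5.75
tcp_pos: [597.6, 111.9, 115.5]
ee_rot: [-0.001, 0.99, -0.14, -0.001]
force: [0.2, 0.7, -2.1]
grip_width: 9.8
t 5.75 tcp [597.6 111.9 115.5] F [ 0.2  0.7 -2.1] T [ 0.26  0.2  -0.08] w 9.8 q [0.07 0.32 1.75 0.   1.08 0.35]
az -0.281
turn [-0.002  0.002 -0.003] shift [2.6 0.2 0.5]
```

View pics/side3.png

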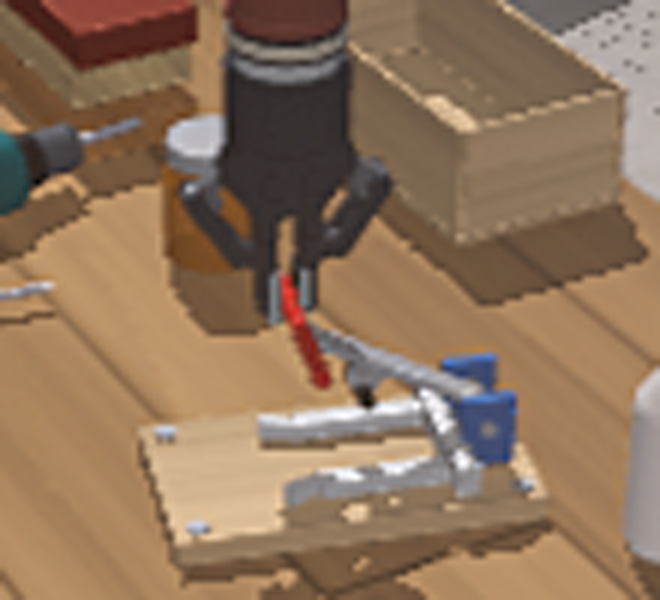

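The clip is lifting cleanly, with the bar held between the pads at crop (290,295). I'll continue along the arc.

```bash
python3 -m jog '[[0,0,0,6,0,-7,1],[0,0,0,8,0,-9.5,1],[0,0,0,9,0,-8.5,1],[0,0,0,9.5,0,-7,1],[0,0,0,4,0,-3,1]]';python3 to.py 641 99 155 -0.278; python3 -m jog '[[0,0,0,8,0,-5,1],[0,0,0,9,0,-5,1],[0,0,0,8,0,-4,1],[0,0,0,4,0,-2,1],[0,0,0,0,0,0,1]]';python3 to.py 664 93 167 -0.278
python3 - <<'E'
from bench import cams
import cv2
c=cams.camera("side");cv2.imwrite("pics/side4.png",cv2.resize(c["pixels"][90:210,210:320],None,fx=5,fy=5,interpolation=cv2.INTER_CUBIC))
E
```

```text
time: 6.3
tcp_pos: [629.1, 102.7, 153.1]
ee_rot: [-0.001, 0.99, -0.14, -0.009]
force: [0.3, 0.9, -5.9]
grip_width: 9.8
t 6.30 tcp [629.1 102.7 153.1] F [ 0.3  0.9 -5.9] T [ 0.28  0.39 -0.13] w 9.8 q [0.05 0.34 1.64 0.01 1.18 0.33]
az -0.280
turn [ 0.     0.019 -0.002] shift [12.4  0.3 -2.1]
time: 6.8
tcp_pos: [663.2, 92.8, 173.8]
ee_rot: [-0.001, 0.99, -0.14, -0.006]
force: [0.1, 1.5, 2.9]
grip_width: 9.3
t 6.80 tcp [663.2  92.8 173.8] F [0.1 1.5 2.9] T [ 0.15  0.21 -0.09] w 9.3 q [0.03 0.38 1.55 0.   1.22 0.31]
az -0.281
turn [-0.     0.012 -0.003] shift [ 0.8 -0.5  6.8]
```

View pics/side4.png

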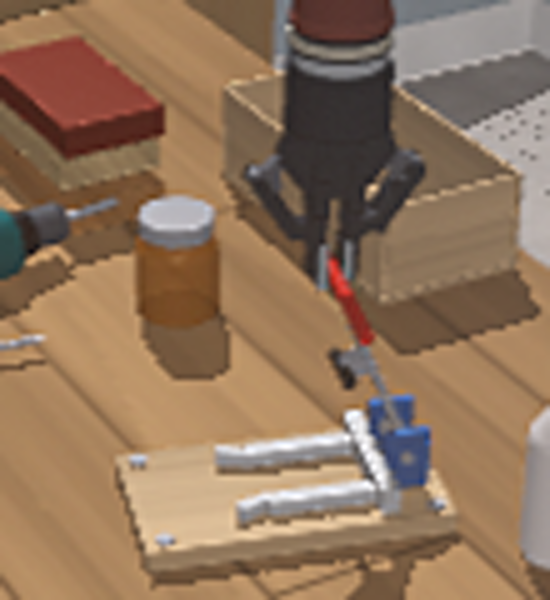

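The clip is back near its stop. The bar is at crop (345,300), and the force has changed sign, so the spring now pulls up. I'll release and rise.

```bash
python3 -m jog '[[0,0,0,0,0,0,0.4],[0,0,0,0,0,0,-0.2],[0,0,0,0,0,0,-0.2],[0,0,0,0,0,-10,-0.5],[0,0,0,0,0,-25,-1]]'; python3 -m jog '[[0,0,0,0,0,-30,-1],[0,0,0,0,0,-20,-1],[0,0,0,0,0,0,-1],[0,0,0,0,0,0,-1],[0,0,0,0,0,0,-1]]';python3 to.py 380 -322 240 1.222
python3 - <<'E'
from bench import cams
import cv2
c=cams.camera("side");cv2.imwrite("pics/side5.png",cv2.resize(c["pixels"][90:210,210:320],None,fx=5,fy=5,interpolation=cv2.INTER_CUBIC))
E
```

```text
time: 7.35
tcp_pos: [660.9, 91.6, 204.3]
ee_rot: [0.001, 0.99, -0.139, -0.009]
force: [-0.9, 0.9, 0.8]
grip_width: 76.3
time: 7.85
tcp_pos: [663.2, 91.7, 261.3]
ee_rot: [0.001, 0.99, -0.139, -0.005]
force: [0.4, -0.6, -0.1]
grip_width: 85.5
t 7.85 tcp [663.2  91.7 261.3] F [ 0.4 -0.6 -0.1] T [-0.03 -0.04  0.02] w 85.5 q [0.03 0.3  1.48 0.   1.37 0.31]
az -0.279
turn [-0.005  0.009 -1.501] shift [-158.2  475.6   24. ]
```

View pics/side5.png

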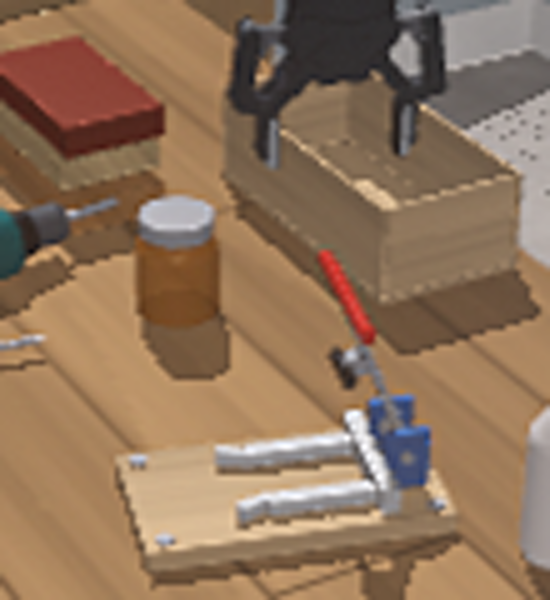

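The clip stays open: the bar is at crop (348,295) and the channel is clear. Next is the blank.

```bash
python3 -m jog '[[-0.005,0.009,0,-15,45,0,-1],[0,0,0,-15,45,0,-1],[0,0,0,-15,45,0,-1],[0,0,0,-15,45,0,-1],[0,0,0,-15,45,0,-1]]'; python3 -m jog '[[0,0,0,-15,45,0,-1],[0,0,0,-15,45,0,-1],[0,0,0,-15,45,0,-1],[0,0,0,-13,40,0,-1],[0,0,0,-8,25,0,-1]]'; python3 -m jog '[[0,0,-0.15,0,0,0,-1],[0,0,-0.15,0,0,0,-1],[0,0,-0.15,0,0,0,-1],[0,0,-0.15,0,0,0,-1],[0,0,-0.15,0,0,0,-1]]'; python3 -m jog '[[0,0,-0.15,0,0,0,-1],[0,0,-0.15,0,0,0,-1],[0,0,-0.15,0,0,0,-1],[0,0,-0.15,0,0,0,-1],[0,0,-0.15,0,0,0,-1]]';python3 to.py 380 -322 140 1.222
python3 - <<'E'
from bench import cams
import cv2,numpy as np
for n in("top","side"):
  c=cams.camera(n);np.savez(f"pics/{n}6.npz",**c)
  x0,y0,x1,y1=dict(top=(195,125,275,210),side=(225,140,310,215))[n]
  cv2.imwrite(f"pics/{n}6.png",cv2.resize(c["pixels"][y0:y1,x0:x1],None,fx=7,fy=7,interpolation=cv2.INTER_CUBIC))
E
```

```text
time: 8.4
tcp_pos: [523.9, -104.3, 252.8]
ee_rot: [0.003, 0.991, -0.134, -0.007]
force: [0.3, -0.5, 0.9]
grip_width: 85.4
time: 8.9
tcp_pos: [396.5, -284.9, 248.1]
ee_rot: [0.001, 0.991, -0.134, -0.013]
force: [-0.2, -0.4, 0.4]
grip_width: 86.1
time: 9.4
tcp_pos: [389.6, -286.5, 240.5]
ee_rot: [-0.009, 0.97, 0.241, -0.016]
force: [0.2, -0.1, -0.2]
grip_width: 85.4
time: 9.9
tcp_pos: [385.8, -283.2, 232.5]
ee_rot: [-0.021, 0.815, 0.579, -0.013]
force: [-1.0, -0.1, 0.5]
grip_width: 85.7
t 9.90 tcp [ 385.8 -283.2  232.5] F [-1.  -0.1  0.5] T [-0.04 -0.03  0.03] w 85.7 q [-0.77 -0.06  1.93 -0.02  1.31 -2.  ]
az 1.236
turn [-0.05  -0.002  0.014] shift [-38.8  11.9  91.9]
```

View pics/top6.png

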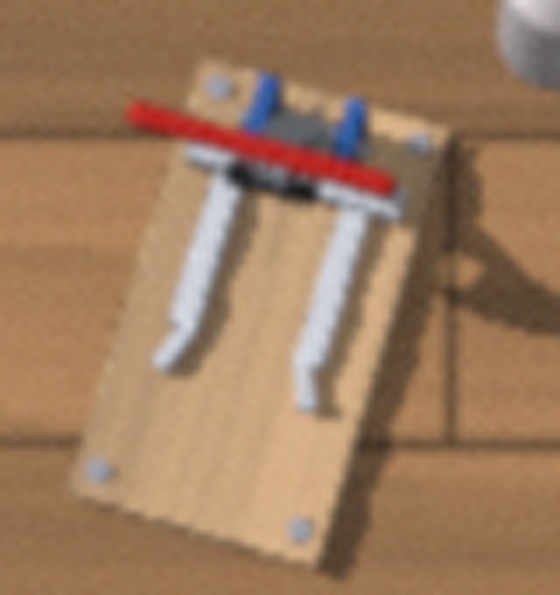

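View pics/side6.png

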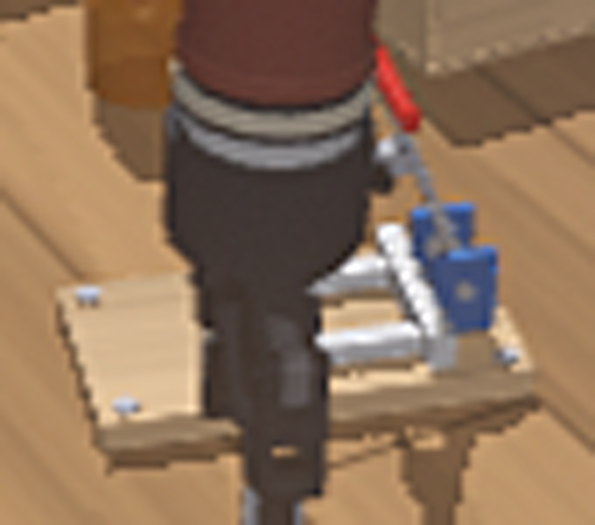

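The top view shows the channel clear, with the fences from crop (225,175)–(165,360) and (352,210)–(305,405). I'll measure the channel centreline from a mask of the fence tops.

```bash
python3 - <<'E'
from h import *
t=load("top",6);im=t["pixels"]
h=cv2.cvtColor(im,cv2.COLOR_BGR2HSV)
m=((h[...,1]<55)&(h[...,2]>150)).astype(np.uint8)
m[:,:195]=0;m[:,275:]=0;m[:125]=0;m[210:]=0
ys,xs=np.nonzero(m)
W=np.array([plane(t,x,y,30)[:2] for x,y in zip(xs,ys)])
seat=np.array([591.3,72.7])
for it in range(2):
  yaw=-0.278 if it==0 else yaw
  d=np.array([np.cos(yaw),np.sin(yaw)]);l=np.array([-d[1],d[0]])
  L=(W-seat)@np.stack([d,l],1)
  out=[]
  for sg in(1,-1):
    k=(L[:,0]>3)&(L[:,0]<68)&(L[:,1]*sg>15)&(L[:,1]*sg<50)
    a,b=np.polyfit(L[k,0],L[k,1],1);out.append((a,b));print(sg,k.sum(),"slope %.4f offset %.2f at x=0; @40 %.2f"%(a,b,a*40+b))
  yaw+=np.mean([o[0] for o in out]);print("yaw",yaw)
# end stop: x extents
k=(abs(L[:,1])>44)&(abs(L[:,1])<70);print("stop x",np.percentile(L[k,0],[5,50,95]))
E
```

```text
1 83 slope -0.0082 offset 34.86 at x=0; @40 34.53
-1 83 slope 0.0016 offset -30.78 at x=0; @40 -30.71
yaw -0.28127369216731224
1 82 slope -0.0032 offset 34.78 at x=0; @40 34.65
-1 83 slope 0.0047 offset -30.77 at x=0; @40 -30.58
yaw -0.28050945761461826
stop x [-84.03290535 -74.52739175 123.5788573 ]
```

```bash
python3 -m jog '[[-0.05,-0.002,0.014,-20,6,15,-1],[0,0,0,-15,5,20,-1],[0,0,0,-5,2,20,-1],[0,0,0,0,0,20,-1],[0,0,0,0,0,10,-1]]'; python3 to.py 382.4 -323 60 1.221
```

```text
time: 10.5
tcp_pos: [383.7, -326.2, 143.7]
ee_rot: [0.001, 0.826, 0.564, 0.001]
force: [-0.4, -0.3, 0.5]
grip_width: 85.8
t 10.50 tcp [ 383.7 -326.2  143.7] F [-0.4 -0.3  0.5] T [-0.03  0.04 -0.01] w 85.8 q [-0.84  0.07  1.98  0.    1.08 -2.04]
az 1.197
turn [ 0.003  0.    -0.024] shift [ 2.6 -2.6 83.7]
```

```bash
python3 -m jog '[[0.003,0,-0.024,2.6,-2.6,20,-1],[0,0,0,0,0,25,-1],[0,0,0,0,0,20,-1],[0,0,0,0,0,12,-1],[0,0,0,0,0,0,-1]]'; python3 to.py 382.4 -323 18 1.221
python3 - <<'E'
from bench import cams
import cv2,numpy as np
for n in("top","side"):
  c=cams.camera(n)
  x0,y0,x1,y1=dict(top=(295,170,385,260),side=(220,220,330,310))[n]
  cv2.imwrite(f"pics/{n}7.png",cv2.resize(c["pixels"][y0:y1,x0:x1],None,fx=6,fy=6,interpolation=cv2.INTER_CUBIC))
E
```

```text
time: 11.0
tcp_pos: [381.4, -321.4, 62.0]
ee_rot: [-0.002, 0.822, 0.57, -0.0]
force: [0.3, 0.0, 0.5]
grip_width: 85.4
t 11.00 tcp [ 381.4 -321.4   62. ] F [0.3 0.  0.5] T [-0.02  0.03  0.03] w 85.4 q [-0.84  0.2   2.03 -0.    0.92 -2.05]
az 1.212
turn [-0.004 -0.001 -0.009] shift [-1.2  1.7 44. ]
```

View pics/top7.png

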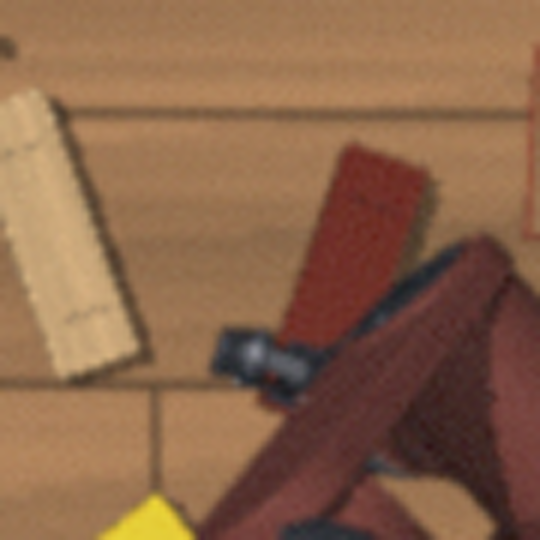

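View pics/side7.png

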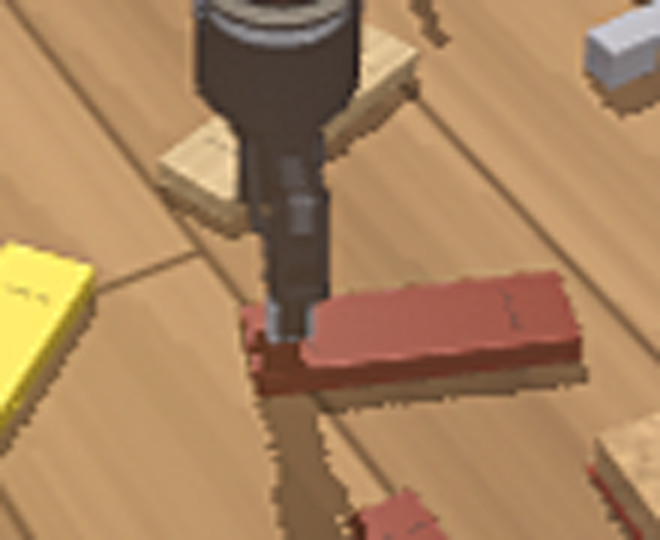

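The jaws straddle the rear end of the large red blank, at side crop (285,330), with pale and yellow clear. I'll descend and grip.

```bash
python3 -m jog '[[-0.004,-0.001,-0.009,-1.2,1.7,15,-1],[0,0,0,0,0,15,-1],[0,0,0,0,0,8,-1],[0,0,0,0,0,4,-1],[0,0,0,0,0,0,-1]]'; python3 to.py 382.4 -323 18 1.221
```

```text
time: 11.6
tcp_pos: [388.7, -329.7, 27.6]
ee_rot: [0.009, 0.819, 0.573, 0.001]
force: [-0.3, 0.6, 0.6]
grip_width: 85.3
t 11.60 tcp [ 388.7 -329.7   27.6] F [-0.3  0.6  0.6] T [-0.01  0.01 -0.02] w 85.3 q [-0.84  0.27  2.02  0.    0.83 -2.06]
az 1.220
turn [ 0.016  0.008 -0.   ] shift [ 4.2 -8.4  9.5]
```

```bash
python3 -m jog '[[0.016,0.008,0,4,-8,3,-1],[0,0,0,0,0,2,-1],[0,0,0,0,0,2,-1],[0,0,0,0,0,0,-1],[0,0,0,0,0,0,-1]]'; python3 to.py 382.4 -323 18 1.221
```

```text
time: 12.1
tcp_pos: [383.3, -323.9, 22.1]
ee_rot: [0.001, 0.82, 0.573, 0.0]
force: [-0.3, -0.5, 0.7]
grip_width: 85.3
t 12.10 tcp [ 383.3 -323.9   22.1] F [-0.3 -0.5  0.7] T [ 0.05 -0.03  0.02] w 85.3 q [-0.84  0.27  2.03  0.    0.83 -2.06]
az 1.220
turn [ 0.002  0.001 -0.001] shift [ 0.5 -1.2  4.1]
```

```bash
python3 -m jog '[[0,0,0,0.5,-1,4,0],[0,0,0,0,0,1,0],[0,0,0,0,0,0,0.4],[0,0,0,0,0,0,1],[0,0,0,0,0,0,1]]'; python3 to.py 382.4 -323 18 1.221; python3 -m jog '[[0,0,0,0,0,0,1],[0,0,0,0,0,0,1],[0,0,0,0,0,0,1],[0,0,0,0,0,0,1],[0,0,0,0,0,0,1]]'; python3 to.py 382.4 -323 18 1.221
```

```text
time: 12.6
tcp_pos: [383.1, -323.6, 17.5]
ee_rot: [0.002, 0.82, 0.573, 0.0]
force: [-0.0, 0.1, -0.8]
grip_width: 46.3
t 12.60 tcp [ 383.1 -323.6   17.5] F [-0.   0.1 -0.8] T [-0.03 -0.04  0.04] w 46.3 q [-0.84  0.28  2.03  0.    0.82 -2.06]
az 1.220
turn [ 0.003  0.002 -0.001] shift [ 0.4 -0.8 -0.5]
time: 13.1
tcp_pos: [383.0, -323.6, 17.4]
ee_rot: [0.002, 0.82, 0.573, 0.0]
force: [-0.1, -0.3, 0.6]
grip_width: 46.2
t 13.10 tcp [ 383.  -323.6   17.4] F [-0.1 -0.3  0.6] T [0.03 0.01 0.01] w 46.2 q [-0.84  0.28  2.03  0.    0.82 -2.06]
az 1.220
turn [ 0.003  0.002 -0.001] shift [ 0.4 -0.8 -0.6]
```

Gripped: the opening reads 46.2 mm, and readings run about 2 mm low. I'll lift.

```bash
python3 -m jog '[[0,0,0,0,0,-8,1],[0,0,0,0,0,-20,1],[0,0,0,0,0,-30,1],[0,0,0,0,0,-30,1],[0,0,0,0,0,-10,1]]'; python3 to.py 422 123.5 110 1.291
python3 - <<'E'
from bench import cams
import cv2,numpy as np
for n in("side",):
  c=cams.camera(n)
  x0,y0,x1,y1=dict(top=(295,170,385,260),side=(220,200,330,300))[n]
  cv2.imwrite(f"pics/{n}8.png",cv2.resize(c["pixels"][y0:y1,x0:x1],None,fx=6,fy=6,interpolation=cv2.INTER_CUBIC))
E
```

```text
time: 13.6
tcp_pos: [379.9, -320.3, 116.1]
ee_rot: [-0.003, 0.819, 0.573, -0.001]
force: [-0.4, 0.1, -1.0]
grip_width: 46.5
t 13.60 tcp [ 379.9 -320.3  116.1] F [-0.4  0.1 -1. ] T [-0.04  0.05  0.02] w 46.5 q [-0.84  0.1   2.01 -0.    1.04 -2.06]
az 1.221
turn [-0.006 -0.003 -0.07 ] shift [ 431.3 -112.7    8.1]
```

View pics/side8.png

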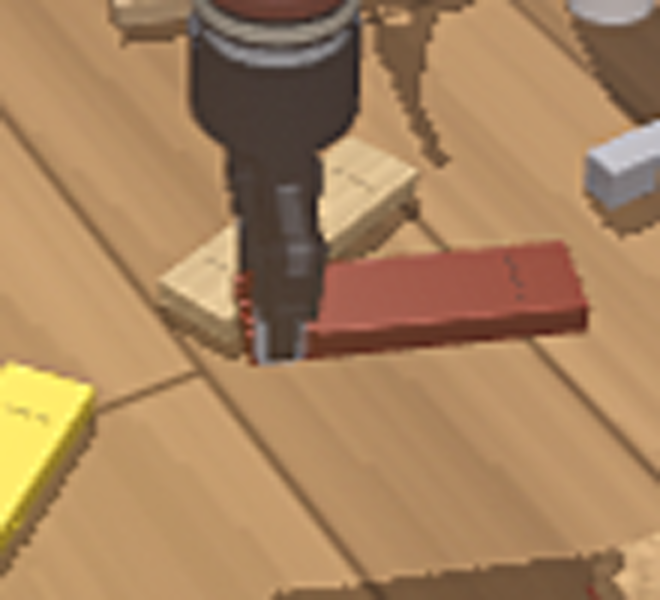

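The blank is held level. I'll carry it to just short of the jig's mouth.

```bash
python3 -m jog '[[-0.006,-0.003,-0.07,30,-8,0,1],[0,0,0,42,-11,0,1],[0,0,0,42,-11,-1,1],[0,0,0,42,-11,-1,1],[0,0,0,42,-11,-1,1]]'; python3 -m jog '[[0,0,0,42,-11,-1,1],[0,0,0,42,-11,-1,1],[0,0,0,42,-11,-1,1],[0,0,0,30,-8,-1,1],[0,0,0,15,-4,-1,1]]';  python3 to.py 422 123.5 100 1.291
```

```text
time: 14.15
tcp_pos: [386.3, -114.8, 117.0]
ee_rot: [0.002, 0.801, 0.598, -0.0]
force: [0.0, 0.2, -0.5]
grip_width: 46.4
time: 14.65
tcp_pos: [385.0, 72.3, 115.8]
ee_rot: [-0.002, 0.801, 0.599, -0.003]
force: [-0.0, -0.3, -1.2]
grip_width: 46.3
t 14.65 tcp [385.   72.3 115.8] F [-0.  -0.3 -1.2] T [0.03 0.05 0.03] w 46.3 q [ 0.01 -0.13  2.24 -0.    1.04 -1.28]
az 1.284
turn [-0.007  0.002 -0.007] shift [59.7 21.1 15.5]
```

```bash
python3 -m jog '[[-0.007,0.002,-0.007,25,10,0,1],[0,0,0,20,8,5,1],[0,0,0,12,3,5,1],[0,0,0,0,0,5,1],[0,0,0,0,0,0,1]]';  python3 to.py 422 123.5 60 1.291
```

```text
time: 15.15
tcp_pos: [415.9, 125.6, 94.0]
ee_rot: [-0.003, 0.797, 0.604, -0.005]
force: [0.5, 0.4, -0.8]
grip_width: 46.1
t 15.15 tcp [415.9 125.6  94. ] F [ 0.5  0.4 -0.8] T [-0.    0.08 -0.01] w 46.1 q [ 0.13  0.01  2.16  0.    0.98 -1.17]
az 1.298
turn [-0.01   0.004  0.007] shift [-0.3  6.8 33.9]
```

```bash
python3 -m jog '[[-0.01,0.004,0.007,0,6,10,1],[0,0,0,0,0,10,1],[0,0,0,0,0,10,1],[0,0,0,0,0,3,1],[0,0,0,0,0,0,1]]';  python3 to.py 422 123.5 40 1.291
python3 - <<'E'
from bench import cams
import cv2,numpy as np
for n in("top","side"):
  c=cams.camera(n);np.savez(f"pics/{n}9.npz",**c)
  x0,y0,x1,y1=dict(top=(185,130,285,240),side=(190,130,310,230))[n]
  cv2.imwrite(f"pics/{n}9.png",cv2.resize(c["pixels"][y0:y1,x0:x1],None,fx=5.4,fy=5.4,interpolation=cv2.INTER_CUBIC))
E
```

```text
time: 15.65
tcp_pos: [418.0, 121.4, 57.2]
ee_rot: [-0.001, 0.8, 0.601, -0.003]
force: [-0.3, 0.6, -1.0]
grip_width: 46.2
t 15.65 tcp [418.  121.4  57.2] F [-0.3  0.6 -1. ] T [-0.    0.01 -0.02] w 46.2 q [ 0.12  0.08  2.17 -0.    0.89 -1.17]
az 1.288
turn [-0.005  0.003 -0.003] shift [ 3.2  3.3 17.1]
```

View pics/top9.png

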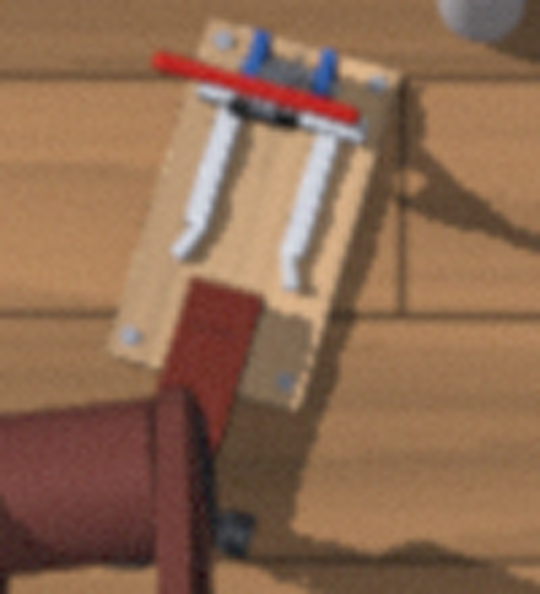

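View pics/side9.png

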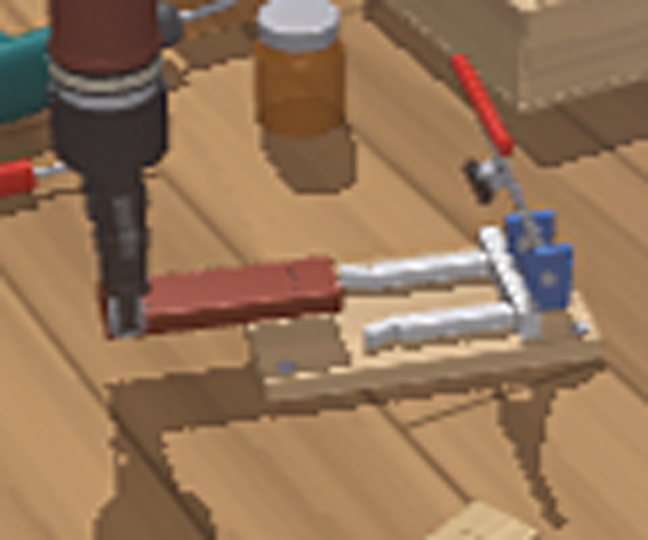

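The blank is lined up in front of the mouth, with its nose corners at top crop (192,279) and (263,300). I'll compute its offset in the jig frame.

```bash
python3 - <<'E'
from h import *
t=load("top",9)
U=lambda x,y:((x+.5)/5.4-.5+185,(y+.5)/5.4-.5+130)
yaw=-.28;d=np.array([np.cos(yaw),np.sin(yaw)]);l=np.array([-d[1],d[0]]);seat=np.array([592,74.5])
for p in [(192,279),(263,300),(216,447),(160,385)]:
  w=plane(t,*U(*p),56)[:2]-seat;print(w@d,w@l)
w=np.array([418,121.4])-seat;print("tcp",w@d,w@l)
E
```

```text
-37.49910897292257 18.866479668108923
-37.700531080541886 -27.356525824866235
-133.2989777478789 -25.94458518621873
-106.39163685884012 18.49216506101481
tcp -180.18472618373107 -3.0123827933806377
```

```bash
python3 -m jog '[[-0.005,0.003,-0.003,3.5,0,6,1],[0,0,0,0,0,6,1],[0,0,0,0,0,5,1],[0,0,0,0,0,2,1],[0,0,0,0,0,0,1]]';  python3 to.py 422 123.5 37 1.291
```

```text
time: 16.25
tcp_pos: [420.9, 125.6, 38.3]
ee_rot: [0.001, 0.798, 0.602, 0.002]
force: [-0.1, 0.1, -0.2]
grip_width: 45.9
t 16.25 tcp [420.9 125.6  38.3] F [-0.1  0.1 -0.2] T [ 0.01  0.05 -0.  ] w 45.9 q [ 0.13  0.12  2.17  0.    0.84 -1.16]
az 1.292
turn [ 0.004 -0.002  0.001] shift [-1.7  1.7  1.3]
```

```bash
python3 -m jog '[[0.004,-0.002,0.001,-1.5,5,0.5,1],[0,0,0,0,12,0,1],[0,0,0,0,12,0,1],[0,0,0,0,8,0,1],[0,0,0,0,0,0,1]]';  python3 to.py 529.3 92.5 37 1.291
python3 - <<'E'
from bench import cams
import cv2,numpy as np
for n in("top","side"):
  c=cams.camera(n);np.savez(f"pics/{n}10.npz",**c)
  x0,y0,x1,y1=dict(top=(195,130,275,220),side=(200,130,310,220))[n]
  cv2.imwrite(f"pics/{n}10.png",cv2.resize(c["pixels"][y0:y1,x0:x1],None,fx=6,fy=6,interpolation=cv2.INTER_CUBIC))
E
```

```text
time: 16.75
tcp_pos: [459.7, 112.4, 37.9]
ee_rot: [0.0, 0.799, 0.601, -0.0]
force: [0.4, -0.6, -0.8]
grip_width: 46.2
t 16.75 tcp [459.7 112.4  37.9] F [ 0.4 -0.6 -0.8] T [-0.01  0.07 -0.09] w 46.2 q [ 0.09  0.19  2.09 -0.    0.86 -1.2 ]
az 1.291
turn [-0.     0.001 -0.   ] shift [ 0.1 72.4  0.9]
```

View pics/top10.png

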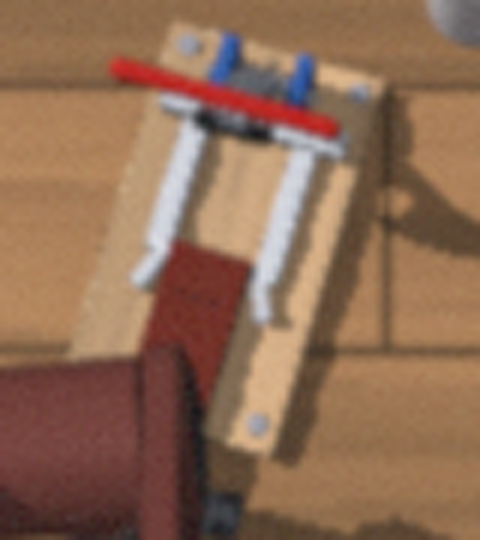

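View pics/side10.png

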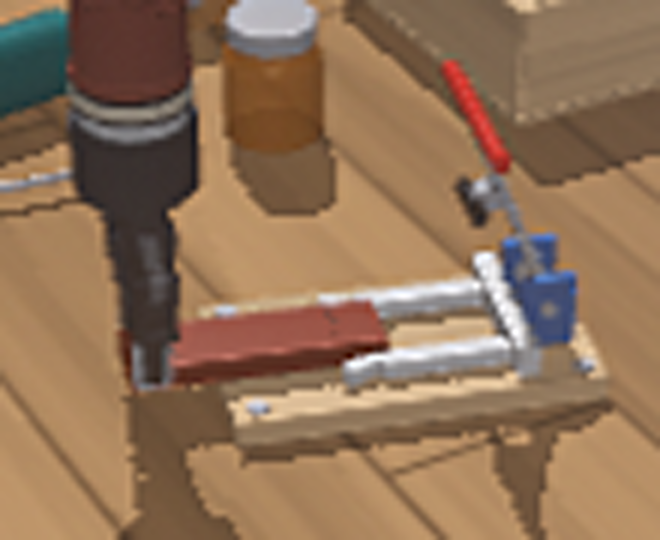

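```bash
python3 - <<'E'
from h import *
t=load("top",10);im=t["pixels"]
h=cv2.cvtColor(im,cv2.COLOR_BGR2HSV)
yaw=-.28;d=np.array([np.cos(yaw),np.sin(yaw)]);l=np.array([-d[1],d[0]]);seat=np.array([592,74.5])
def loc(m,z,seg=(195,275,125,215)):
    m=m.copy();m[:,:seg[0]]=0;m[:,seg[1]:]=0;m[:seg[2]]=0;m[seg[3]:]=0
    ys,xs=np.nonzero(m);W=np.array([plane(t,x,y,z)[:2] for x,y in zip(xs,ys)])-seat
    return np.stack([W@d,W@l],1)
r=((h[...,0]<10)|(h[...,0]>172))&(h[...,1]>130)&(h[...,2]<150)
B=loc(r,36.5)
for lo in range(-40,10,8):
    k=(B[:,0]>=lo)&(B[:,0]<lo+8)&(abs(B[:,1])<40);b=B[k,1]
    if k.sum():print("blank x",lo,k.sum(),"mean %.1f min %.1f max %.1f"%(b.mean(),b.min(),b.max()))
f=loc((h[...,1]<55)&(h[...,2]>150),30)
for sg in(1,-1):
    k=(f[:,0]>10)&(f[:,0]<68)&(f[:,1]*sg>15)&(f[:,1]*sg<50);print("fence",sg,k.sum(),f[k,1].mean(), np.polyfit(f[k,0],f[k,1],1))
print("nose", np.percentile(B[abs(B[:,1])<20,0],97))
E
```

```text
blank x -40 29 mean -1.4 min -21.9 max 19.1
blank x -32 31 mean -0.8 min -23.2 max 21.2
blank x -24 31 mean -0.0 min -22.5 max 22.2
blank x -16 30 mean -0.2 min -21.5 max 21.9
blank x -8 30 mean -1.1 min -21.8 max 20.7
blank x 0 21 mean 1.7 min -19.8 max 19.4
fence 1 74 32.75469809014956 [4.42452388e-03 3.25812862e+01]
fence -1 76 -32.668744516359794 [-7.59700273e-03 -3.23730686e+01]
nose 4.789917023779739
```

Measured lateral offset of the blank to the channel centre is about -0.4 mm, and the nose is already about 5 mm past the throat. I'll lower slightly and advance.

```bash
python3 -m jog '[[0,0.001,0,0.2,4,1.5,1],[0,0,0,0,8,0.5,1],[0,0,0,0,8,0,1],[0,0,0,0,6,0,1],[0,0,0,0,0,0,1]]';  python3 to.py 529.3 92.5 36 1.291; python3 -m jog '[[0,0,0,0,6,0,1],[0,0,0,0,8,0,1],[0,0,0,0,4,0,1],[0,0,0,0,0,0,1],[0,0,0,0,0,0,1]]';  python3 to.py 529.3 92.5 36 1.291
```

```text
time: 17.35
tcp_pos: [483.8, 105.6, 35.7]
ee_rot: [-0.001, 0.799, 0.602, -0.001]
force: [-0.6, -1.4, 0.4]
grip_width: 46.4
t 17.35 tcp [483.8 105.6  35.7] F [-0.6 -1.4  0.4] T [-0.18  0.05 -0.06] w 46.4 q [ 0.07  0.24  2.04  0.    0.87 -1.22]
az 1.292
turn [-0.004  0.001  0.001] shift [-0.1 47.3 -0.5]
time: 17.85
tcp_pos: [502.2, 100.2, 35.4]
ee_rot: [-0.002, 0.799, 0.602, -0.002]
force: [-2.6, 0.1, 1.3]
grip_width: 46.3
t 17.85 tcp [502.2 100.2  35.4] F [-2.6  0.1  1.3] T [-0.03  0.24 -0.06] w 46.3 q [ 0.06  0.27  2.    0.    0.88 -1.23]
az 1.292
turn [-0.005  0.001  0.001] shift [ 0.  28.2 -0.8]
```

```bash
python3 -m jog '[[0,0,0,0,8,0,1],[0,0,0,0,8,0,1],[0,0,0,0,4,0,1],[0,0,0,0,2,0,1],[0,0,0,0,0,0,1]]';  python3 to.py 529.3 92.5 36 1.291
```

```text
time: 18.35
tcp_pos: [520.9, 94.9, 35.4]
ee_rot: [-0.005, 0.799, 0.602, -0.005]
force: [-2.3, -0.3, 2.7]
grip_width: 46.0
t 18.35 tcp [520.9  94.9  35.4] F [-2.3 -0.3  2.7] T [-0.07  0.14 -0.06] w 46.0 q [ 0.05  0.31  1.95  0.    0.9  -1.25]
az 1.292
turn [-0.014  0.002  0.001] shift [ 0.1  8.8 -0.7]
```

```bash
python3 -m jog '[[-0.008,0,0,0,3,-0.3,1],[0,0,0,0,3,0,1],[0,0,0,0,1.5,0,1],[0,0,0,0,1.5,0,1],[0,0,0,0,0,0,1]]';  python3 to.py 529.3 92.5 36 1.291;  python3 -m jog '[[0,0,0,0,1.5,0,1],[0,0,0,0,1.5,0,1],[0,0,0,0,1.5,0,1],[0,0,0,0,1,0,1],[0,0,0,0,0,0,1]]';  python3 to.py 529.3 92.5 36 1.291
```

```text
time: 18.85
tcp_pos: [528.5, 92.7, 35.4]
ee_rot: [-0.003, 0.799, 0.602, -0.003]
force: [-2.7, 0.4, 2.8]
grip_width: 46.3
t 18.85 tcp [528.5  92.7  35.4] F [-2.7  0.4  2.8] T [ 0.02  0.17 -0.12] w 46.3 q [ 0.04  0.32  1.94  0.    0.89 -1.25]
az 1.292
turn [-0.009  0.002  0.001] shift [ 0.1  0.8 -0.6]
time: 19.35
tcp_pos: [528.6, 92.7, 35.4]
ee_rot: [-0.008, 0.799, 0.602, -0.008]
force: [-2.5, -0.5, 3.0]
grip_width: 46.3
t 19.35 tcp [528.6  92.7  35.4] F [-2.5 -0.5  3. ] T [-0.07  0.12 -0.07] w 46.3 q [ 0.04  0.32  1.93  0.    0.91 -1.25]
az 1.292
turn [-0.022  0.003  0.   ] shift [ 0.   0.7 -0.6]
```

```bash
python3 -m jog '[[-0.02,0,0,0,3,-0.3,1],[0,0,0,0,4,0,1],[0,0,0,0,4,0,1],[0,0,0,0,4,0,1],[0,0,0,0,4,0,1]]';  python3 to.py 529.3 92.5 36 1.291
```

```text
time: 19.85
tcp_pos: [528.9, 92.7, 35.2]
ee_rot: [-0.017, 0.799, 0.601, -0.017]
force: [-13.5, 2.7, 12.9]
grip_width: 46.2
t 19.85 tcp [528.9  92.7  35.2] F [-13.5   2.7  12.9] T [ 0.55  1.62 -0.03] w 46.2 q [ 0.04  0.34  1.91  0.01  0.94 -1.26]
az 1.291
turn [-0.048  0.008 -0.001] shift [-0.1  0.4 -0.8]
```

```bash
python3 - <<'E'
from bench import cams
import cv2,numpy as np
for n in("top","side"):
  c=cams.camera(n);np.savez(f"pics/{n}11.npz",**c)
  x0,y0,x1,y1=dict(top=(195,130,275,220),side=(215,140,310,220))[n]
  cv2.imwrite(f"pics/{n}11.png",cv2.resize(c["pixels"][y0:y1,x0:x1],None,fx=6.5,fy=6.5,interpolation=cv2.INTER_CUBIC))
E
```

```text
(no output)
```

View pics/top11.png

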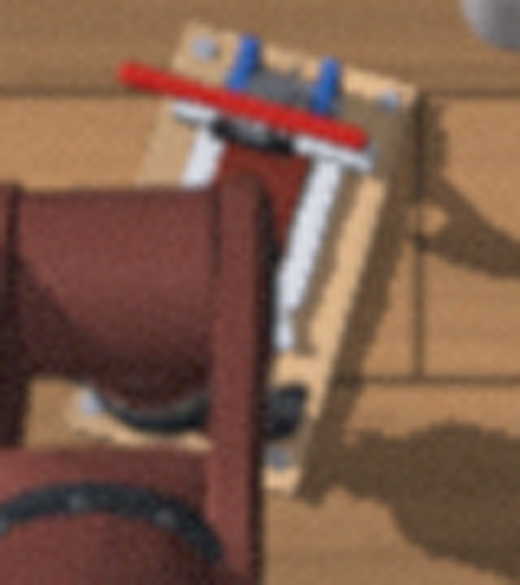

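View pics/side11.png

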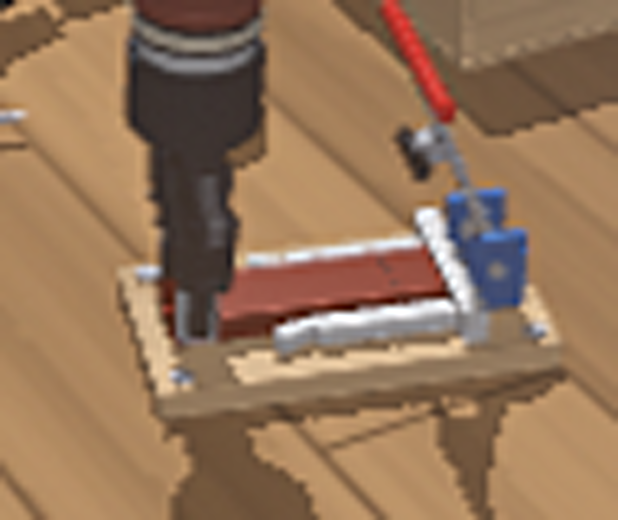

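The blank's nose meets the end stop, at side crop (455,290). The push stalled within about 0.7 mm of the computed home at 13 N, and the blank lies flat. I'll release it straight up.

```bash
python3 -m jog '[[0,0,0,0,0,-0.5,0.3],[0,0,0,0,0,-0.5,-0.3],[0,0,0,0,0,-0.5,-1],[0,0,0,0,0,-0.5,-1],[0,0,0,0,0,-2,-1]]';  python3 to.py 529.3 92.5 80 1.291;  python3 -m jog '[[-0.02,0,0,0,0,-10,-1],[-0.02,0,0,0,0,-20,-1],[0,0,0,0,0,-20,-1],[0,0,0,0,0,-20,-1],[0,0,0,0,0,0,-1]]';  python3 to.py 483 106 100 1.291
```

```text
time: 20.45
tcp_pos: [532.4, 92.5, 39.7]
ee_rot: [-0.014, 0.799, 0.602, -0.014]
force: [0.5, -0.7, 0.3]
grip_width: 85.3
t 20.45 tcp [532.4  92.5  39.7] F [ 0.5 -0.7  0.3] T [-0.03  0.02  0.01] w 85.3 q [ 0.04  0.33  1.91  0.01  0.94 -1.26]
az 1.292
turn [-0.039  0.006  0.   ] shift [ -1.1  -4.6 -40.2]
time: 20.95
tcp_pos: [534.2, 92.3, 113.9]
ee_rot: [0.005, 0.799, 0.602, 0.0]
force: [-0.2, 0.1, 0.2]
grip_width: 85.3
t 20.95 tcp [534.2  92.3 113.9] F [-0.2  0.1  0.2] T [-0.02  0.   -0.  ] w 85.3 q [ 0.05  0.19  1.91 -0.01  1.03 -1.24]
az 1.291
turn [0.008 0.005 0.   ] shift [ -0.9 -53.1  13.5]
```

Next I'll seat it with a light push from behind using closed fingers, which also verifies home.

```bash
python3 -m jog '[[0.008,0.005,0,0,-25,0,1],[0,0,0,0,-20,0,1],[0,0,0,0,-6,0,1],[0,0,0,0,0,15,1],[0,0,0,0,0,15,1]]';  python3 to.py 487 104.8 41 1.291
```

```text
time: 21.45
tcp_pos: [487.0, 106.7, 85.2]
ee_rot: [0.003, 0.799, 0.602, 0.004]
force: [0.1, 0.0, -0.8]
grip_width: 12.4
t 21.45 tcp [487.  106.7  85.2] F [ 0.1  0.  -0.8] T [-0.02  0.01 -0.01] w 12.4 q [ 0.08  0.15  2.03 -0.    0.95 -1.21]
az 1.291
turn [ 0.01  -0.003 -0.   ] shift [-1.9  0.1 44.2]
```

```bash
python3 -m jog '[[0.01,-0.003,0,-1,-1,10,1],[0,0,0,0,0,15,1],[0,0,0,0,0,8,1],[0,0,0,0,0,3,1],[0,0,0,0,0,0,1]]';  python3 to.py 487 104.8 41 1.291
python3 - <<'E'
from bench import cams
import cv2,numpy as np
for n in("side",):
  c=cams.camera(n);np.savez(f"pics/{n}12.npz",**c)
  x0,y0,x1,y1=dict(top=(195,130,275,220),side=(215,140,310,220))[n]
  cv2.imwrite(f"pics/{n}12.png",cv2.resize(c["pixels"][y0:y1,x0:x1],None,fx=6.5,fy=6.5,interpolation=cv2.INTER_CUBIC))
E
```

```text
time: 21.95
tcp_pos: [484.9, 105.2, 44.4]
ee_rot: [-0.001, 0.799, 0.602, -0.002]
force: [0.2, -0.3, -0.1]
grip_width: 0.0
t 21.95 tcp [484.9 105.2  44.4] F [ 0.2 -0.3 -0.1] T [-0.02  0.   -0.01] w 0.0 q [ 0.07  0.23  2.04 -0.    0.89 -1.22]
az 1.291
turn [-0.004  0.003 -0.   ] shift [0.2 2.2 3.4]
```

View pics/side12.png

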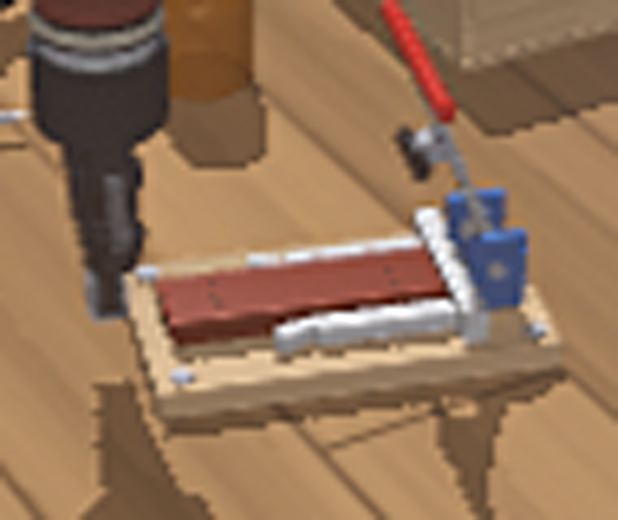

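The blank is seated flat, and the closed fingers are at (105,300) behind its rear end at (165,320). I'll push gently.

```bash
python3 -m jog '[[-0.004,0,0,0,4,3,1],[0,0,0,0,5,0.5,1],[0,0,0,0,4,0,1],[0,0,0,0,3,0,1],[0,0,0,0,2,0,1]]';  python3 to.py 506 99 41 1.291; python3 -m jog '[[0,0,0,0,3,0,1],[0,0,0,0,3,0,1],[0,0,0,0,3,0,1],[0,0,0,0,3,0,1],[0,0,0,0,3,0,1]]';  python3 to.py 506 99 41 1.291
```

```text
time: 22.5
tcp_pos: [505.2, 100.2, 43.1]
ee_rot: [0.002, 0.799, 0.601, 0.001]
force: [-3.9, 2.5, 2.9]
grip_width: -0.1
t 22.50 tcp [505.2 100.2  43.1] F [-3.9  2.5  2.9] T [0.36 0.67 0.04] w -0.1 q [ 0.06  0.26  2.   -0.    0.88 -1.23]
az 1.291
turn [ 0.003  0.001 -0.   ] shift [-0.9  1.   2.1]
time: 23.0
tcp_pos: [505.5, 99.8, 41.5]
ee_rot: [-0.012, 0.799, 0.6, -0.012]
force: [-6.6, 2.2, 5.2]
grip_width: 0.1
t 23.00 tcp [505.5  99.8  41.5] F [-6.6  2.2  5.2] T [0.4  1.05 0.05] w 0.1 q [ 0.05  0.28  1.97  0.01  0.92 -1.24]
az 1.288
turn [-0.035  0.005 -0.003] shift [-0.6  0.7  0.4]
```

It holds firm against the stop (7 N, no motion). I'll back off, rise, turn the jaws and go to the bar.

```bash
python3 -m jog '[[-0.03,0.005,0,0,-10,0,1],[0,0,0,0,-10,-5,1],[0,0,0,0,-5,-30,1],[0,0,0,0,0,-45,1],[0,0,0,0,0,-45,0]]'; python3 -m jog '[[0,0,0.15,0,0,-45,-1],[0,0,0.15,0,0,-35,-1],[0,0,0.15,0,0,-10,-1],[0,0,0.15,0,0,0,-1],[0,0,0.15,0,0,0,-1]]'; python3 -m jog '[[0,0,0.15,0,0,0,-1],[0,0,0.15,0,0,0,-1],[0,0,0.15,0,0,0,-1],[0,0,0.15,0,0,0,-1],[0,0,0.15,0,0,0,-1]]';  python3 to.py 663.5 93.5 245 -0.28
```

```text
time: 23.5
tcp_pos: [474.2, 106.3, 163.2]
ee_rot: [-0.007, 0.799, 0.601, -0.009]
force: [0.7, -0.4, -0.6]
grip_width: 13.0
time: 24.0
tcp_pos: [481.3, 106.8, 270.8]
ee_rot: [-0.0, 0.965, 0.263, 0.0]
force: [1.1, 0.3, -0.5]
grip_width: 84.9
time: 24.5
tcp_pos: [482.0, 106.7, 275.4]
ee_rot: [-0.001, 0.994, -0.108, 0.003]
force: [0.1, 0.4, 0.5]
grip_width: 85.3
t 24.50 tcp [482.  106.7 275.4] F [0.1 0.4 0.5] T [ 0.02 -0.01 -0.03] w 85.3 q [ 0.08 -0.1   1.89  0.    1.35  0.29]
az -0.217
turn [-0.003 -0.007  0.063] shift [179.9 -26.1  31.6]
```

```bash
python3 -m jog '[[-0.003,-0.007,0.063,40,-6,0,-1],[0,0,0,40,4,0,-1],[0,0,0,40,3,0,-1],[0,0,0,30,0,0,-1],[0,0,0,10,0,0,-1]]';  python3 to.py 663.5 93.5 245 -0.28
```

```text
time: 25.0
tcp_pos: [636.7, 62.9, 275.9]
ee_rot: [0.0, 0.99, -0.141, -0.001]
force: [0.7, -0.2, -0.8]
grip_width: 85.4
t 25.00 tcp [636.7  62.9 275.9] F [ 0.7 -0.2 -0.8] T [0.03 0.02 0.03] w 85.4 q [-0.01  0.23  1.54 -0.    1.37  0.27]
az -0.282
turn [ 0.001  0.001 -0.002] shift [ 17.3 -36.9  30.9]
```

```bash
python3 -m jog '[[0,0,0,8,-15,5,-1],[0,0,0,5,-13,10,-1],[0,0,0,4,-8,10,-1],[0,0,0,0,0,5,-1],[0,0,0,0,0,0,-1]]';  python3 to.py 663.5 93.5 166 -0.28
python3 - <<'E'
from bench import cams
import cv2,numpy as np
for n in("top","side"):
  c=cams.camera(n);np.savez(f"pics/{n}13.npz",**c)
  x0,y0,x1,y1=dict(top=(195,110,275,200),side=(215,90,310,210))[n]
  cv2.imwrite(f"pics/{n}13.png",cv2.resize(c["pixels"][y0:y1,x0:x1],None,fx=5,fy=5,interpolation=cv2.INTER_CUBIC))
E
```

```text
time: 25.5
tcp_pos: [662.8, 94.1, 244.0]
ee_rot: [0.001, 0.99, -0.141, -0.002]
force: [-0.6, -0.7, -0.1]
grip_width: 85.4
t 25.50 tcp [662.8  94.1 244. ] F [-0.6 -0.7 -0.1] T [-0.02 -0.01 -0.05] w 85.4 q [ 0.04  0.31  1.5  -0.    1.34  0.32]
az -0.282
turn [ 0.002  0.004 -0.002] shift [ 1.1  0.2 78. ]
```

View pics/side13.png

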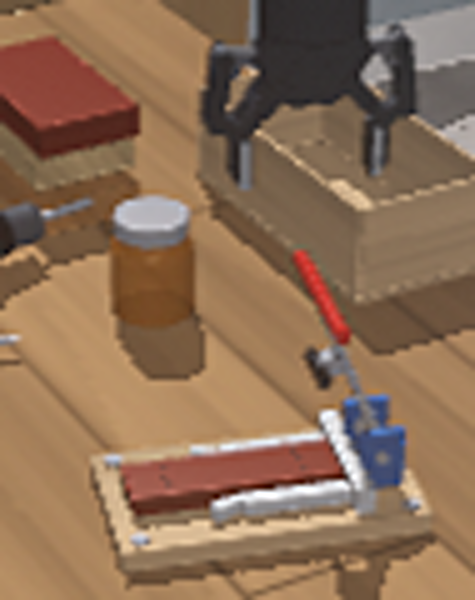

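View pics/top13.png

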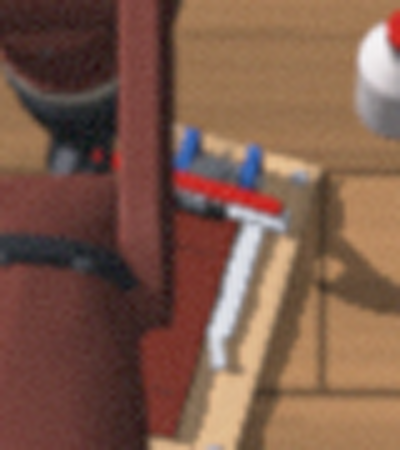

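The open jaws are above the bar (side crop (320,295)), and the blank is home at (235,475). I'll descend.

```bash
python3 -m jog '[[0.002,0.004,-0.002,1,0,20,-1],[0,0,0,0,0,25,-1],[0,0,0,0,0,20,-1],[0,0,0,0,0,8,-1],[0,0,0,0,0,0,-1]]';  python3 to.py 663.5 93.5 166 -0.28;  python3 -m jog '[[0,0,0,0,0,0,0],[0,0,0,0,0,0,0.5],[0,0,0,0,0,0,0.6],[0,0,0,0,0,0,0.6],[0,0,0,0,0,0,0.6]]';  python3 to.py 663.5 93.5 166 -0.28
```

```text
time: 26.1
tcp_pos: [665.6, 92.5, 175.6]
ee_rot: [-0.0, 0.99, -0.14, 0.005]
force: [0.3, -0.3, -0.8]
grip_width: 85.3
t 26.10 tcp [665.6  92.5 175.6] F [ 0.3 -0.3 -0.8] T [-0.03 -0.03 -0.03] w 85.3 q [ 0.03  0.37  1.56 -0.    1.2   0.32]
az -0.281
turn [-0.002 -0.01  -0.001] shift [-2.4 -0.4  9.6]
time: 26.6
tcp_pos: [666.6, 92.7, 180.9]
ee_rot: [-0.001, 0.99, -0.14, 0.007]
force: [-3.4, 0.8, 0.3]
grip_width: 17.2
t 26.60 tcp [666.6  92.7 180.9] F [-3.4  0.8  0.3] T [ 0.05  0.33 -0.01] w 17.2 q [ 0.03  0.36  1.55 -0.    1.21  0.32]
az -0.282
turn [-0.004 -0.013 -0.002] shift [-3.4  0.2 14.9]
```

```bash
python3 -m jog '[[0,-0.013,0,-3,0,4,0.45],[0,0,0,0,0,4,0.45],[0,0,0,0,0,4,0.45],[0,0,0,0,0,3,0.45],[0,0,0,0,0,0,0.45]]';  python3 to.py 663.5 93.5 166 -0.28;  python3 - <<'E'
from bench import cams
import cv2,numpy as np
c=cams.camera("side")
cv2.imwrite(f"pics/side14.png",cv2.resize(c["pixels"][100:200,235:310],None,fx=6,fy=6,interpolation=cv2.INTER_CUBIC))
E
```

```text
time: 27.1
tcp_pos: [664.4, 93.6, 165.0]
ee_rot: [-0.002, 0.99, -0.14, 0.001]
force: [-0.5, -0.3, -0.1]
grip_width: 23.6
t 27.10 tcp [664.4  93.6 165. ] F [-0.5 -0.3 -0.1] T [-0.02  0.06 -0.03] w 23.6 q [0.03 0.38 1.56 0.   1.2  0.31]
az -0.281
turn [-0.004 -0.001 -0.001] shift [-0.8  0.3 -1.1]
```

View pics/side14.png

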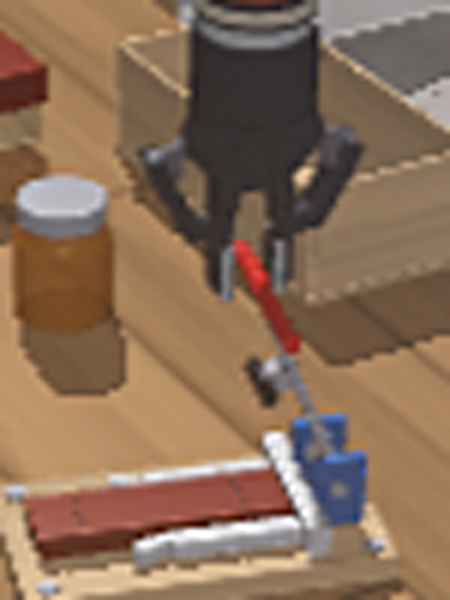

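The bar (crop (250,265)) is between the pads. I'll close.

```bash
python3 -m jog '[[0,0,0,-1,0,0,0.6],[0,0,0,-0.5,0,0,0.75],[0,0,0,0,0,0,1],[0,0,0,0,0,0,1],[0,0,0,0,0,0,1]]';  python3 to.py 663.5 93.5 166 -0.28
```

```text
time: 27.65
tcp_pos: [664.2, 93.6, 165.4]
ee_rot: [-0.002, 0.99, -0.141, 0.002]
force: [0.6, 0.3, -0.8]
grip_width: 10.0
t 27.65 tcp [664.2  93.6 165.4] F [ 0.6  0.3 -0.8] T [-0.04 -0.07 -0.04] w 10.0 q [0.03 0.38 1.56 0.   1.19 0.31]
az -0.282
turn [-0.005 -0.004 -0.002] shift [-0.6  0.3 -0.6]
```

```bash
python3 -m jog '[[0,0,0,0,0,0,1],[0,0,0,-4,0,1.5,1],[0,0,0,-6,0,2.5,1],[0,0,0,-6,0,3,1],[0,0,0,-3,0,1.5,1]]';  python3 to.py 651 97 161 -0.28
```

```text
time: 28.15
tcp_pos: [651.1, 97.5, 159.9]
ee_rot: [-0.002, 0.99, -0.14, 0.011]
force: [6.2, -2.1, -1.9]
grip_width: 10.0
t 28.15 tcp [651.1  97.5 159.9] F [ 6.2 -2.1 -1.9] T [-0.52 -1.38 -0.06] w 10.0 q [ 0.04  0.35  1.61 -0.    1.15  0.32]
az -0.282
turn [-0.006 -0.022 -0.002] shift [ 0.   0.5 -1.1]
```

```bash
python3 -m jog '[[0,-0.01,0,-7,0,3.6,1],[0,0,0,-7,0,4,1],[0,0,0,-7,0,4.5,1],[0,0,0,-6,0,4.5,1],[0,0,0,-4,0,3,1]]';  python3 to.py 621 106 140 -0.28
```

```text
time: 28.65
tcp_pos: [623.0, 105.8, 142.7]
ee_rot: [-0.002, 0.99, -0.14, 0.012]
force: [3.4, -1.3, 0.7]
grip_width: 10.0
t 28.65 tcp [623.  105.8 142.7] F [ 3.4 -1.3  0.7] T [-0.34 -0.84 -0.01] w 10.0 q [ 0.06  0.32  1.69 -0.    1.11  0.34]
az -0.282
turn [-0.008 -0.023 -0.002] shift [-2.   0.3  2.6]
```

```bash
python3 -m jog '[[0,-0.01,0,-6,0,6,1],[0,0,0,-6,0,6.5,1],[0,0,0,-6,0,6.5,1],[0,0,0,-5,0,6.5,1],[0,0,0,-3,0,4,1]]';  python3 to.py 597 113 110 -0.28
python3 - <<'E'
from bench import cams
import cv2,numpy as np
c=cams.camera("side")
cv2.imwrite(f"pics/side15.png",cv2.resize(c["pixels"][110:210,215:310],None,fx=6,fy=6,interpolation=cv2.INTER_CUBIC))
E
```

```text
time: 29.15
tcp_pos: [595.4, 113.9, 108.4]
ee_rot: [-0.003, 0.99, -0.14, 0.006]
force: [6.5, -2.6, -1.0]
grip_width: 10.1
t 29.15 tcp [595.4 113.9 108.4] F [ 6.5 -2.6 -1. ] T [-0.49 -1.39  0.01] w 10.1 q [0.07 0.32 1.77 0.   1.04 0.35]
az -0.281
turn [-0.007 -0.011 -0.001] shift [ 1.8  0.4 -1.6]
```

View pics/side15.png

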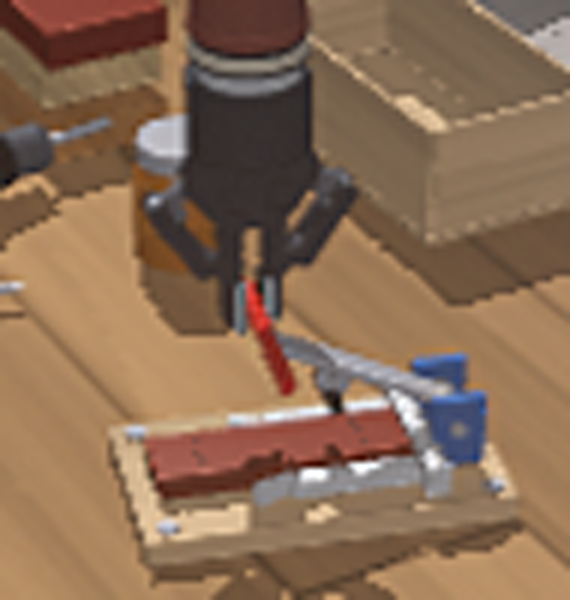

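The bar is held and lowering is under control. I'll continue down, more slowly.

```bash
python3 -m jog '[[0,-0.01,0,-3,0,6,1],[0,0,0,-3,0,6,1],[0,0,0,-3,0,6,1],[0,0,0,-2,0,5,1],[0,0,0,-1,0,2,1]]';  python3 to.py 580 117 63 -0.28
```

```text
time: 29.7
tcp_pos: [583.7, 117.4, 78.6]
ee_rot: [-0.004, 0.99, -0.14, 0.003]
force: [3.1, -1.6, 0.5]
grip_width: 10.1
t 29.70 tcp [583.7 117.4  78.6] F [ 3.1 -1.6  0.5] T [-0.53 -1.17 -0.11] w 10.1 q [0.08 0.34 1.8  0.01 0.99 0.36]
az -0.281
turn [-0.008 -0.004 -0.001] shift [-3.5  1.6 15.6]
```

```bash
python3 -m jog '[[0,0,0,-1,0,3,1],[0,0,0,-1,0,3,1],[0,0,0,-0.5,0,3,1],[0,0,0,-0.3,0,2,1],[0,0,0,0,0,0.5,1]]';  python3 to.py 580 117 63 -0.28;  python3 -m jog '[[0,0,0,-0.2,0,1.5,1],[0,0,0,-0.2,0,1.5,1],[0,0,0,0,0,1,1],[0,0,0,0,0,1,1],[0,0,0,0,0,0.5,1]]';  python3 to.py 580 117 63 -0.28
```

```text
time: 30.2
tcp_pos: [580.8, 118.3, 64.7]
ee_rot: [-0.004, 0.99, -0.14, 0.003]
force: [2.7, -2.0, 0.7]
grip_width: 9.8
t 30.20 tcp [580.8 118.3  64.7] F [ 2.7 -2.   0.7] T [-0.48 -1.02 -0.08] w 9.8 q [0.08 0.36 1.81 0.01 0.97 0.36]
az -0.281
turn [-0.008 -0.005 -0.001] shift [-0.4  1.5  1.7]
time: 30.7
tcp_pos: [580.7, 118.3, 64.4]
ee_rot: [-0.003, 0.99, -0.14, 0.002]
force: [1.8, -2.0, 2.6]
grip_width: 10.2
t 30.70 tcp [580.7 118.3  64.4] F [ 1.8 -2.   2.6] T [-0.46 -0.76 -0.09] w 10.2 q [0.08 0.36 1.81 0.01 0.97 0.36]
az -0.281
turn [-0.006 -0.004 -0.001] shift [-0.4  1.5  1.4]
```

```bash
python3 -m jog '[[0,0,0,0,0,2,1],[0,0,0,0,0,2,1],[0,0,0,0,0,2,1],[0,0,0,0,0,2,1],[0,0,0,0,0,1,1]]';  python3 to.py 580 117 63 -0.28
python3 - <<'E'
from bench import cams
import cv2,numpy as np
c=cams.camera("side")
cv2.imwrite(f"pics/side16.png",cv2.resize(c["pixels"][130:210,215:310],None,fx=7,fy=7,interpolation=cv2.INTER_CUBIC))
E
```

```text
time: 31.2
tcp_pos: [580.5, 118.4, 63.5]
ee_rot: [-0.002, 0.99, -0.14, -0.001]
force: [0.8, -2.2, 3.9]
grip_width: 9.8
t 31.20 tcp [580.5 118.4  63.5] F [ 0.8 -2.2  3.9] T [-0.41 -0.17  0.02] w 9.8 q [0.08 0.37 1.8  0.01 0.97 0.36]
az -0.281
turn [-0.004  0.003 -0.001] shift [-0.1  1.5  0.5]
```

View pics/side16.png

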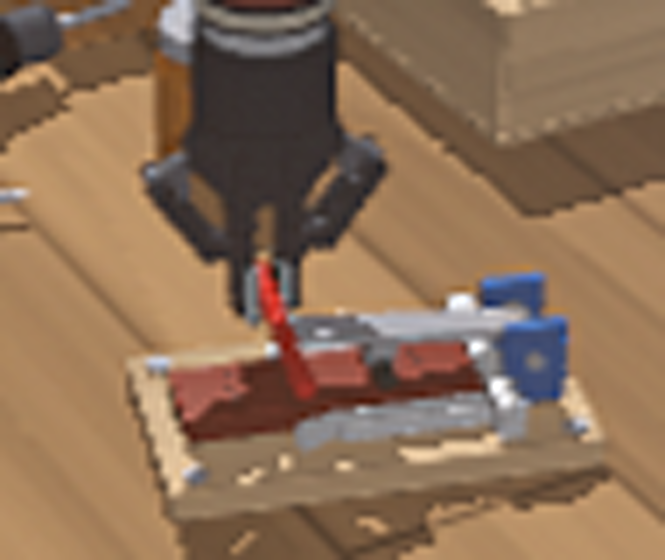

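The foot (crop (380,370)) is on the blank, and the tool feels 4 N upward, so the blank carries the clip. I'll open the jaws and rise.

```bash
python3 -m jog '[[0,0,0,0,0,0,0.7],[0,0,0,0,0,0,0.5],[0,0,0,0,0,0,0.3],[0,0,0,0,0,0,-0.3],[0,0,0,0,0,0,-1]]';  python3 to.py 580 117 63 -0.28; python3 -m jog '[[0,0,0,0,0,-5,-1],[0,0,0,0,0,-20,-1],[0,0,0,0,0,-40,-1],[0,0,0,0,0,-40,-1],[0,0,0,0,0,-40,-1]]'; python3 -m jog '[[0,0,0,-40,-20,-10,-1],[0,0,0,-40,-25,0,-1],[0,0,0,-40,-25,0,-1],[0,0,0,-40,-25,0,-1],[0,0,0,-20,-12,0,-1]]'
python3 - <<'E'
from bench import cams
import cv2,numpy as np
for n in("top","side"):
  c=cams.camera(n);np.savez(f"pics/{n}17.npz",**c)
  x0,y0,x1,y1=dict(top=(195,125,275,210),side=(215,140,310,220))[n]
  cv2.imwrite(f"pics/{n}17.png",cv2.resize(c["pixels"][y0:y1,x0:x1],None,fx=7,fy=7,interpolation=cv2.INTER_CUBIC))
  cv2.imwrite(f"pics/{n}17f.png",c["pixels"])
E
```

```text
time: 31.75
tcp_pos: [572.9, 120.1, 58.5]
ee_rot: [-0.003, 0.99, -0.14, -0.01]
force: [0.1, -1.0, 0.0]
grip_width: 58.1
t 31.75 tcp [572.9 120.1  58.5] F [ 0.1 -1.   0. ] T [ 0.04 -0.01  0.03] w 58.1 q [0.08 0.37 1.81 0.01 0.98 0.36]
az -0.281
turn [-0.002  0.02  -0.001] shift [ 7.6  1.  -4.6]
time: 32.25
tcp_pos: [567.6, 118.8, 197.8]
ee_rot: [-0.0, 0.99, -0.14, -0.022]
force: [0.7, 0.1, 0.1]
grip_width: 85.4
time: 32.75
tcp_pos: [429.5, 275.0, 227.1]
ee_rot: [-0.005, 0.989, -0.144, -0.011]
force: [0.5, 0.5, -0.2]
grip_width: 85.4
```

View pics/side17.png

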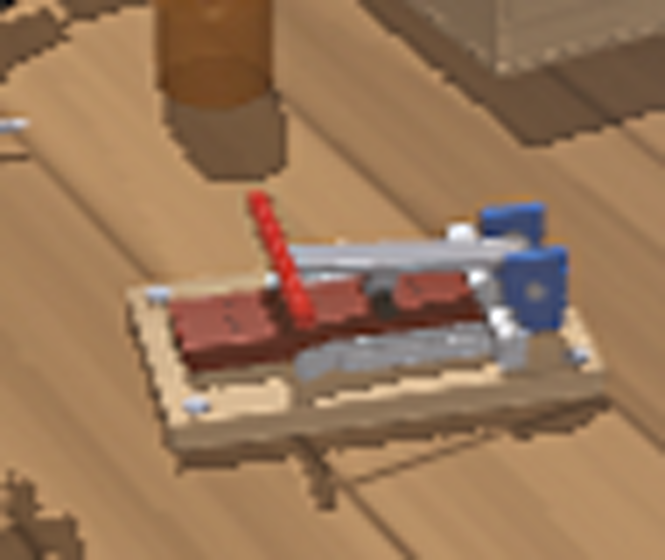

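View pics/top17.png

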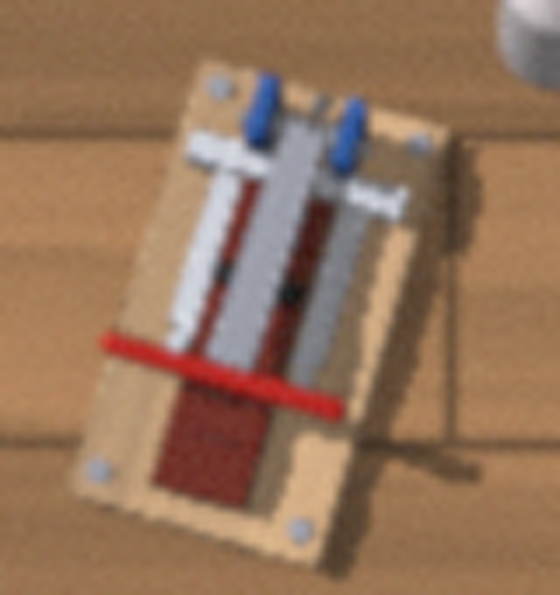

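View pics/side17f.png

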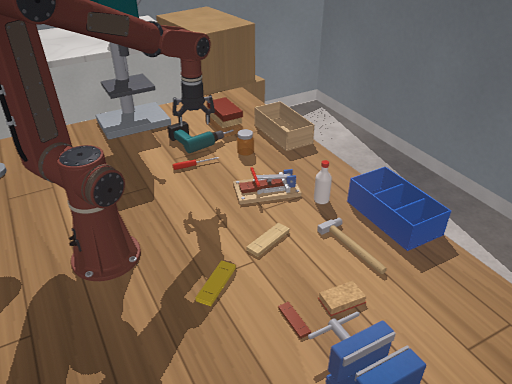

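The clip is down with its foot on the blank, and the bystanders are unmoved. I'll check numerically that the rear edge sits at x = -80 and what height the bar has.

```bash
python3 - <<'E'
from h import *
from bench import readout
t=load("top",17);s=load("side",17)
U=lambda x,y:((x+.5)/7-.5+195,(y+.5)/7-.5+125)
V=lambda x,y:((x+.5)/7-.5+215,(y+.5)/7-.5+140)
yaw=-.28;d=np.array([np.cos(yaw),np.sin(yaw)]);l=np.array([-d[1],d[0]]);seat=np.array([592,74.5])
for p in [(155,484),(247,507)]:
  w=plane(t,*U(*p),34)[:2]-seat;print("rear",w@d,w@l)
for p in [(172,302),(190,350)]:
  w=plane(s,*V(*p),34)[:2]-seat;print("rear side",w@d,w@l)
for a,b in[((106,341),(258,197)),((340,410),(305,315))]: print("bar",two(t,U(*a),s,V(*b)))
a=load("top",0)["pixels"].astype(int);b=t["pixels"].astype(int);df=(abs(a-b).sum(2)>90).astype(np.uint8)
n,_,st,_=cv2.connectedComponentsWithStats(df)
print([x.tolist() for x in st[1:] if x[4]>25])
st=readout.read_state();print(st["time"],np.abs(st["joint_vel"]).max())
E
```

```text
rear -79.25926597652634 20.72911549936635
rear -77.41145235020643 -25.55125380386019
rear side -78.26343771900534 22.73478412759645
rear side -77.776132722376 -22.66094676963956
bar (array([585.50560945, 136.90030001,  69.7380655 ]), np.float64(0.5727469938840823))
bar (array([552.27301904,  25.31053567,  71.42659453]), np.float64(1.3700853967929836))
[[235, 153, 8, 13, 56], [239, 156, 8, 22, 32], [225, 168, 13, 12, 70], [117, 180, 49, 94, 1517], [216, 180, 22, 19, 280], [77, 187, 47, 34, 787], [338, 194, 30, 49, 827], [86, 217, 49, 53, 1120], [226, 226, 192, 154, 5918], [91, 267, 10, 14, 64], [141, 268, 11, 10, 44], [0, 287, 59, 97, 2829], [118, 286, 10, 12, 36], [116, 299, 12, 9, 47], [116, 309, 17, 15, 110], [175, 315, 64, 57, 1455], [143, 328, 49, 56, 1610], [318, 345, 28, 14, 222], [237, 353, 21, 5, 43], [241, 356, 18, 18, 115], [108, 366, 10, 18, 97], [265, 372, 11, 12, 48], [201, 378, 23, 6, 85]]
32.85 0.054606270870655026
```

```bash
python3 -m jog '[[0,0,0,0,0,0,-1],[0,0,0,0,0,0,-1],[0,0,0,0,0,0,-1],[0,0,0,0,0,0,-1],[0,0,0,0,0,0,-1]]'; python3 -c "
from bench import finish_job;print(finish_job())"
```

```text
time: 33.35
tcp_pos: [432.2, 272.2, 227.0]
ee_rot: [-0.004, 0.989, -0.145, -0.011]
force: [-0.5, 0.2, -0.6]
grip_width: 85.6
the job is handed in; nothing more can be done
None
```

The job is handed in at 33.4 s. I lifted the clip by its red bar until it held itself open. I then slid the larger reddish-brown blank in flat until it met the end stop. After that I lowered the clip with the bar gripped all the way, and opened the jaws only once the foot was resting on the blank.

**Blank home:** the slide stalled at 13 N, within about 0.7 mm of the computed seat. A second push from behind at about 7 N did not move it.

**Clip down:** the bar's axis measures about 70 mm above the bench, against roughly 68 mm expected for a clip resting on a 16 mm blank.

**Bench:** the final side view shows the pale blank and the other items unmoved, and the arm stands clear of everything. I compared the top views before and after as well. The changed patches were not traced one by one, but none lies on the pale blank; I put the rest down to the arm, its shadow, the jig and the red blank's old spot.

**One disagreement:** the cameras put the blank's rear edge at -77.4 to -79.3 mm, where -80 is exactly home. That is within about 2 mm of calibration and edge error, so I trusted the two firm pushes.

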